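# Snap the bearing cap into the axis drive

### The job

Set the blue bearing cap, boss up, in the mouth of the round recess on top of the aluminium drive housing and let go of it; then, with the red-handled pusher from the leaning green rest held upright, press the cap straight down until it snaps fully home and hold it down on the recess floor for half a second with about 10 to 20 N, never pushing it in with the gripper itself. Put the pusher back in its rest and leave the tools and tape rolls around it alone.

Things in the scene. Friction and masses are not known exactly. Their poses are not given: they have to be found in the camera images.
- housing: Aluminium drive housing fixed to the bench: block 110 (x) x 90 (y) x 60 mm high on a red foot plate 130 x 106 x 6 mm, with a black motor 42 mm square on its +x side, reaching 129 mm from the origin and 52 mm high. Origin: centre of its underside, z up. A round recess opens in its top.
- recess_mouth (a point): Centre of the recess at the level of the housing's top face, 60 mm above the bench. The recess is round, 52 mm across, 22 mm deep. Three sprung balls spaced evenly round its wall, 14 mm above its floor, stand 4.5 mm into it and give way outward.
- recess_floor (a point): Centre of the recess's flat floor, 22 mm below the top face; axes as the housing's. A cap set in the recess stops on the balls with its underside about 12 mm above this point; fully home, its underside is on this floor.
- cap: Blue round bearing cap, 35 to 70 g: disc 48 mm across, 12 mm thick, lower edge bevelled (38 mm across at the underside, full width from 7 to 10 mm up), top edge bevelled; on it a boss to grip, 20 mm across, 16 mm high. Origin: centre of its underside, z up the boss. Starts lying flat, boss up, in the tray. It breaks if pressed with over 60 N.
- cap_top (a point): Centre of the boss's flat top, 28 mm above the cap's underside. It stands about 18 mm above the housing's top face with the cap set on the balls, 6 mm when home. Pressing the cap in takes a force that rises to about 8 to 12 N over about 8 mm; then the balls spring over its rim and it drops the rest to the recess floor.
- tray: Grey open parts tray 120 x 120 mm, 12 mm high, walls 4 mm, floor about 4 mm thick, fixed; origin under its centre. The cap lies in it.
- pusher: Pusher, 145 to 240 g: aluminium block 28 x 28 x 55 mm, red handle 20 x 20 mm above it from 55 to 125 mm, sides along its x and y. Origin: centre of the block's lower face; z up its length. Below that face stands a round white pressing tip, 12 mm across, a locked screw tip that sticks out 2 to 14 mm, differently each time and not reported. Starts in the rest, tip down, leaning.
- pusher_grip (a point): Point on the pusher's axis in the red handle, 95 mm above the pusher's origin; clear of the rest on all sides while the pusher lies in it.
- rest: Leaning rest, green on a dark steel base 100 x 70 mm, fixed; origin under its seat, z up. An inclined trough leaning 30 degrees from vertical towards its +x (away from the robot): 50 mm back plate under the pusher, side walls 42 mm high and 33 mm apart, a ledge with a 20 mm wide slot for the tip; open on the upper (-x) side and at the top. The pusher lies in it with its y along the rest's y.
- rest_seat (a point): Point on the rest's ledge, 30 mm above the rest's origin, where the pusher's origin lies when it is in the rest; the block's lower face stands on the ledge and the tip hangs in the slot.
- red_tape: Red tape roll lying flat, 60 mm across, 19 mm high, loose bystander; origin at the centre of its underside.
- green_tape: Green tape roll lying flat, 60 mm across, 19 mm high, loose bystander; origin at the centre of its underside.
- screwdriver: Screwdriver lying on the bench beyond the housing, loose bystander.
- wrench: Open-ended wrench lying on the bench beyond the housing, loose bystander.
Mind the look-alikes: they are no part of the job. There is more than one size of the housing; the one meant has the size given above.

How it is judged:
By the outcome, as a careful person would: the job done as asked, in the order asked, and still so for the second after the job is handed in, with the robot touching nothing.
It also fails if it takes over 66 s, if anything falls off the work surface, if the arm or the gripper's body presses on something with over 40 N, if the wrist force passes 120 N, or if a joint passes its speed limit or range.

### The arm

A 6-joint arm with a two-finger parallel gripper is mounted at the origin on the work surface. World frame = base frame: x ahead of the robot, y to its left, z up, the work surface at z = 0. Lengths are in m, angles in rad, forces in N, time in s.
With the tool pointing down it reaches from about 0.225 to 0.875 m from the base axis. Payload 3.4 kg.
Tool frame: the origin (TCP) lies at the very end of the fingers, on their centre line; the grasp point (between the pads) lies 19 mm behind it; z points along the fingers, y is the direction in which the jaws open and shut (so a half turn about z gives the same grasp; the last joint's range is limited). The gripper opens to 85 mm and grips with 20 to 120 N. Pads are 22 mm wide; open, the fingers measure 114 mm over their backs; the gripper's body (76 mm by 85 mm) begins 54 mm behind the grasp point. The pads swing forward as they close: fully open they stand 13 mm farther back than shut.
Start: joints at [-1.356, 0.276, 1.505, -0, 1.361, -0.121], TCP at [0.189, -0.543, 0.231] pointing down, gripper open.
Joint ranges: [-2.89, 2.89], [-0.75, 2.08], [0.22, 2.7], [-1.18, 4.32], [0.11, 2.71], [-2.7, 2.7]. Speed limits (rad/s): [2.57, 2.57, 3.14, 3.14, 3.14, 3.14].

### API

Orientations are given as a unit quaternion [w, x, y, z].
In Python, from rig import get_state, get_image, calibration, sign_off gives the robot as it stands. The module is installed in compiled form; this text tells all that it offers.
- The arm moves only by the tool drive_tool, never from a script. Its argument "targets" is one flat list of numbers, 7 for each row, row after row: the turn, a rotation vector about the tool's x, y, z in degrees, then the shift along the tool's x, y, z in mm, then the opening, from 0 (shut) to 1 (fully open). In form: [wx, wy, wz, tx, ty, tz, fingers, wx, wy, wz, tx, ty, tz, fingers, ...]. A call has 1 to 12 rows; each row shifts and turns the commanded pose from where the row before left it, along the tool's axes as they then stand; what a row does not reach is not made up. A row lasts 1/8 s, in which the tool goes at most 62.5 mm and 10.7 degrees, less where a joint would pass 70% of its speed; a pose out of reach is approached as far as the arm can. A call is refused whole if a number of a shift passes 62.5 or a number of a turn 10.7, either way. A call with a gripper value outside its range is refused whole. The fingers move at their own pace and stop on an object; "grip_force" is the grip in N (left out, the last holds). Time passes only in rows, so rows that do not move let the fingers close. It gives the time, the measured TCP pose, the force and the opening at its end, in the units of the state.
- get_state(): the state, without advancing time (a new reading comes with each control period).
- get_image(name): name is "scene" or "top" or "wrist"; returns the picture (400x640x3 uint8, red, green, blue); there is no depth.
- calibration(name): a dict with "mtx" (3x3 intrinsics, pixels), "world_to_cam" (4x4, takes a point from world to camera coordinates); the wrist camera has in their place "hand_eye" (4x4, takes a point from camera to tool coordinates, whose origin is the TCP and whose axes are the flange's). Camera axes: x right, y down, z forward; pixel columns grow to the right and rows downward; lengths in m; the calibration is good to about 2 mm. The wrist camera is an equidistant fisheye: a pixel r from the principal point sees the ray r / f radians off the axis. A picture is of the moment at which its call begins: read the wrist's pose just before it. calibration takes no time and is no camera call.
- sign_off(): hands the job in, once; it reports no verdict.
The state is a dict: "clock": time; "qpos": joint angles; "qd": joint speeds; "effort": joint torques, N m; "position": TCP position; "ee_rot": TCP orientation; "contact_force": force on the tool from outside, world axes, zero at the start; "moment": the same for the moment, N m; "width": finger opening in m.
Only numpy, scipy, OpenCV 4.12 (cv2) and the standard library are available. Lean on these libraries where they do the work, as an engineer would, in place of code of your own. Each camera call takes 0.05 s, during which the arm holds its last target.

## Working session

There is one attempt and no reset: what is moved stays moved. The work goes in short steps, Python scripts to look and compute and a tool call to move; the robot and the scene stay as the last step left them, time stands still between calls to the robot, and variables do not carry over. Pictures are saved under pics/ and viewed, and the job is handed in when it is done.

Besides the shell and the picture viewer there is one more tool, called after ">>>" as name(argument=value, ...) on one line, values as JSON. drive_tool: Moves the arm, as the interface text tells. Its arguments: {"type":"object","properties":{"targets":{"type":"array"},"grip_force":{"type":"number"}},"required":["targets"]}

```bash
mkdir -p pics; python3 - <<'E'
from rig import *
import cv2,json,numpy as np
s=get_state(); print(s)
for n in ["scene","top","wrist"]:
    im=get_image(n); cv2.imwrite(f"pics/{n}0.png",im[:,:,::-1]); c=calibration(n)
    for k in c: print(n,k,np.round(c[k],4).tolist() if not isinstance(c[k],str) else c[k])
E
```

```text
{'clock': 0.0, 'qpos': array([-1.35598489e+00,  2.76590247e-01,  1.50616748e+00,  7.73222882e-06,
        1.36071039e+00, -1.20945683e-01]), 'qd': array([-0.00125302, -0.00155939, -0.00070949,  0.00029549,  0.00018275,
        0.00032121]), 'effort': array([-2.66959796e-04, -4.16768682e+01, -2.45802587e+01, -9.25866061e-05,
        1.10489182e-02,  1.12148797e-05]), 'position': array([ 0.18936227, -0.54234185,  0.23042875]), 'ee_rot': array([-9.36879252e-04,  9.85941161e-01,  1.67090239e-01, -4.02182316e-05]), 'contact_force': array([ 0.43676457,  0.31643534, -0.82730357]), 'moment': array([ 0.02730335, -0.01818267,  0.00795157]), 'width': 0.08544432273802598}
scene mtx [[429.2726, 0.0, 324.8288], [0.0, 429.2726, 200.6074], [0.0, 0.0, 1.0]]
scene world_to_cam [[-0.659, 0.7521, -0.0029, 0.3802], [0.3986, 0.346, -0.8494, -0.1331], [-0.6378, -0.5609, -0.5278, 1.2868], [0.0, 0.0, 0.0, 1.0]]
top mtx [[517.4599, 0.0, 318.5937], [0.0, 517.4599, 207.8038], [0.0, 0.0, 1.0]]
top world_to_cam [[-0.0065, -0.9997, 0.0245, -0.0321], [-0.9981, 0.005, -0.0611, 0.5339], [0.061, -0.0248, -0.9978, 1.2925], [0.0, 0.0, 0.0, 1.0]]
wrist mtx [[309.7069, 0.0, 319.8399], [0.0, 309.7069, 200.3401], [0.0, 0.0, 1.0]]
wrist hand_eye [[-0.0001, -0.9595, -0.2819, 0.0714], [1.0, -0.0002, 0.0003, -0.0001], [-0.0004, -0.2819, 0.9595, -0.1419], [0.0, 0.0, 0.0, 1.0]]
```

View pics/scene0.png

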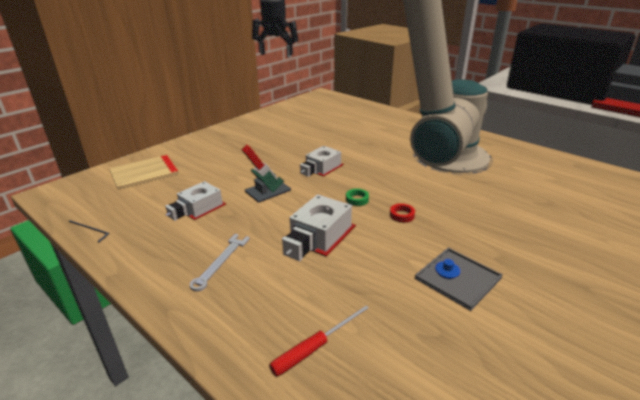

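View pics/top0.png

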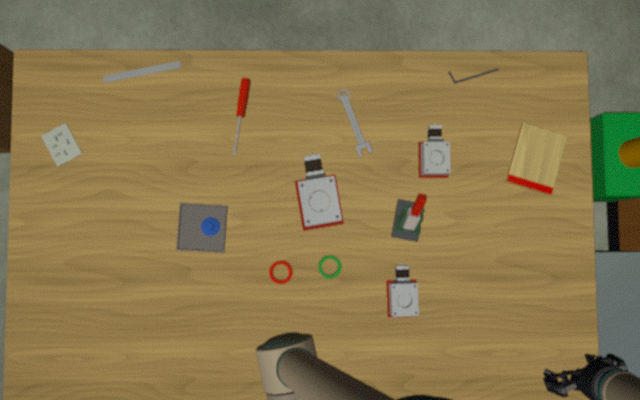

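View pics/wrist0.png

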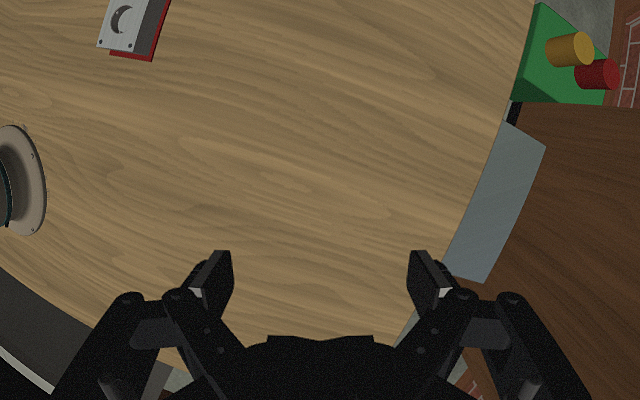

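The top view shows three housings: the large one at (320,200) and smaller ones at (435,157) and (403,297). The tray with the blue cap is at (203,227) with the cap at (210,226). The rest and red-handled pusher are at (408,218), and the tapes at (281,271) and (330,266). Possible mix-ups for the pusher are the red screwdriver (243,97) and the wooden block with a red edge (537,160). Next I measure sizes and check a crop.

```bash
cat > h.py <<'E'
import numpy as np,cv2
from rig import *
from scipy.spatial.transform import Rotation as R
def Rt(s): q=s["ee_rot"]; return R.from_quat([q[1],q[2],q[3],q[0]]).as_matrix()
def cast(n,uv,z,s=None):
    c=calibration(n);uv=np.atleast_2d(uv).astype(float);K=c["mtx"]
    d=np.c_[(uv[:,0]-K[0,2])/K[0,0],(uv[:,1]-K[1,2])/K[1,1],np.ones(len(uv))]
    if n=="wrist":
        r=np.hypot(d[:,0],d[:,1])+1e-12
        d=np.c_[d[:,0]/r*np.sin(r),d[:,1]/r*np.sin(r),np.cos(r)]
        H=c["hand_eye"];M=Rt(s);d=d@(M@H[:3,:3]).T;o=M@H[:3,3]+s["position"]
    else:
        W=c["world_to_cam"];d=d@W[:3,:3];o=-W[:3,:3].T@W[:3,3]
    return o+d*((z-o[2])/d[:,2])[:,None]
def proj(n,P,s=None):
    c=calibration(n);P=np.atleast_2d(P);K=c["mtx"]
    if n=="wrist":
        H=c["hand_eye"];M=Rt(s);A=M@H[:3,:3];o=M@H[:3,3]+s["position"]
        p=(P-o)@A; rr=np.hypot(p[:,0],p[:,1]);th=np.arctan2(rr,p[:,2]);k=th/(rr+1e-12)
        return np.c_[K[0,0]*p[:,0]*k+K[0,2],K[1,1]*p[:,1]*k+K[1,2]]
    W=c["world_to_cam"];p=P@W[:3,:3].T+W[:3,3]
    return np.c_[K[0,0]*p[:,0]/p[:,2]+K[0,2],K[1,1]*p[:,1]/p[:,2]+K[1,2]]
def blobs(mask,amin=20):
    n,l,st,ce=cv2.connectedComponentsWithStats(mask.astype(np.uint8),connectivity=8)
    return [(l==i) for i in range(1,n) if st[i,4]>=amin]
def rect(m):
    c=max(cv2.findContours(m.astype(np.uint8),cv2.RETR_EXTERNAL,cv2.CHAIN_APPROX_NONE)[0],key=len)
    return cv2.minAreaRect(c)
E
python3 - <<'E'
from h import *
im=cv2.imread("pics/top0.png"); hsv=cv2.cvtColor(im,cv2.COLOR_BGR2HSV)
H,S,V=[hsv[:,:,i].astype(int) for i in range(3)]
a=cv2.resize(im[120:330,170:470],None,fx=2.6,fy=2.6,interpolation=cv2.INTER_CUBIC);cv2.imwrite("pics/crop.png",a)
wh=(S<45)&(V>150)
for name,m,z in [("white",wh,.06),("blue",(H>100)&(H<130)&(S>130),.02),("red",((H<8)|(H>172))&(S>150),.0),("green",(H>45)&(H<90)&(S>90),.019),("grey",(S<60)&(V>60)&(V<125),.012)]:
    for b in blobs(m,40):
        r=rect(b); 
        if not(100<r[0][1]<330 and 160<r[0][0]<480): continue
        q=cast("top",cv2.boxPoints(r),z); c=cast("top",[r[0]],z)[0]
        e1=q[1]-q[0];e2=q[2]-q[1]
        print(name,np.round(r[0],1),b.sum(),"ctr",np.round(c,4),"sides mm",np.round([np.linalg.norm(e1)*1e3,np.linalg.norm(e2)*1e3]),"ang",np.round(np.degrees([np.arctan2(e1[1],e1[0]),np.arctan2(e2[1],e2[0])]),1))
E
```

```text
white [437. 157.] 643 ctr [ 0.6555 -0.3281  0.06  ] sides mm [60. 75.] ang [-90.1 178.7]
white [311.8 156.7] 55 ctr [ 0.657  -0.0183  0.06  ] sides mm [40.  8.] ang [ -82.  -172.3]
white [319.2 200.4] 1438 ctr [ 0.5493 -0.0358  0.06  ] sides mm [ 89. 108.] ang [ -80.3 -170.6]
white [410.9 222.7] 110 ctr [ 0.4933 -0.2604  0.06  ] sides mm [32. 23.] ang [ -27.5 -116.9]
white [404.7 299.8] 698 ctr [ 0.306 -0.242  0.06 ] sides mm [63. 76.] ang [ -87.5 -178. ]
blue [210.  226.5] 243 ctr [0.4879 0.2373 0.02  ] sides mm [40. 43.] ang [ -90.3 -179.7]
red [431.9 175.3] 45 ctr [ 0.6176 -0.3293  0.    ] sides mm [17. 72.] ang [ -13.5 -102.8]
red [298.9 200.5] 50 ctr [0.5537 0.0146 0.    ] sides mm [  5. 101.] ang [ -81.8 -171.9]
red [418.4 204.7] 189 ctr [ 0.5414 -0.2928  0.    ] sides mm [58. 24.] ang [ -27.5 -116.9]
red [322.2 224.6] 89 ctr [ 0.4916 -0.0445  0.    ] sides mm [103.  18.] ang [ -87.4 -177.6]
red [280.5 272. ] 174 ctr [0.3719 0.0622 0.    ] sides mm [53. 56.] ang [-90.4 179.8]
green [329.5 267. ] 183 ctr [ 0.3846 -0.0616  0.019 ] sides mm [53. 55.] ang [-90.4 179.5]
grey [435. 138.] 67 ctr [ 0.7125 -0.3363  0.012 ] sides mm [36. 16.] ang [-90.1 178.8]
grey [422.5 159.1] 47 ctr [ 0.6579 -0.3028  0.012 ] sides mm [ 8. 78.] ang [ -86. -177.]
grey [315.3 176.2] 81 ctr [ 0.6147 -0.0275  0.012 ] sides mm [49. 11.] ang [ -81.4 -171.7]
grey [407.3 220. ] 443 ctr [ 0.5018 -0.2612  0.012 ] sides mm [95. 66.] ang [-10.4 -99.7]
grey [201.5 227.3] 1838 ctr [0.4862 0.26   0.012 ] sides mm [116. 118.] ang [ -2.8 -93.7]
grey [401.5 280. ] 76 ctr [ 0.3501 -0.2438  0.012 ] sides mm [48. 15.] ang [-90.5 179. ]
```

View pics/crop.png

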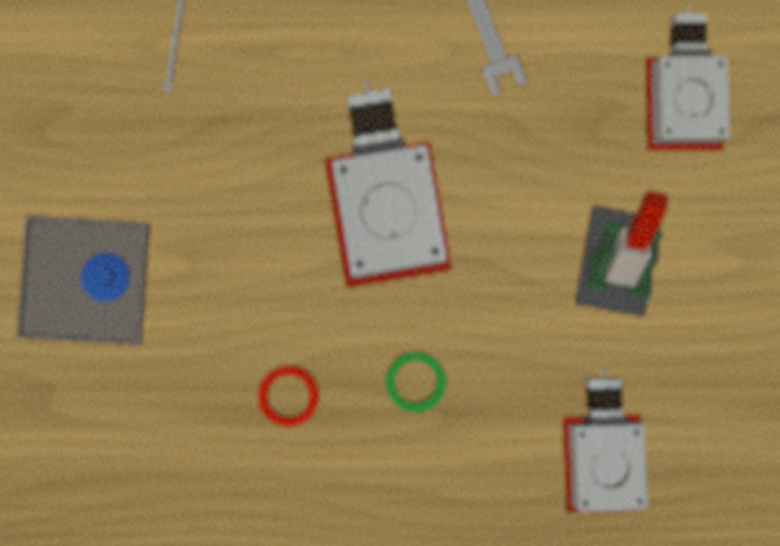

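The large housing at (319,200) measures 108×89 mm, so it is the right one. The other two are about 75×60 mm. Next is a close look at the rest with the wrist camera.

```bash
cat >> h.py <<'E'
def Rdown(yaw,tilt=0):
    """tool x at world yaw (deg), z down; tilt: deg, tool z leans towards -x(yaw)"""
    Y=R.from_euler("z",yaw,degrees=True).as_matrix()
    M=np.diag([1.,-1,-1])
    t=np.radians(tilt); T=R.from_euler("y",tilt,degrees=True).as_matrix()
    return Y@T@M
def plan(p,Rm,n=None,vmax=50,wmax=9,s=None):
    s=s or get_state(); p0=s["position"];R0=R.from_matrix(Rt(s));R1=R.from_matrix(Rm)
    p=np.array(p,float)
    w=(R0.inv()*R1).as_rotvec(degrees=True)
    if n is None: n=max(1,int(np.ceil(max(np.linalg.norm(p-p0)*1e3/vmax,np.linalg.norm(w)/wmax))))
    Rc=R0
    for i in range(n):
        d=Rc.inv().apply((p-p0)/n)*1e3
        print(np.round(w/n,1).tolist(),np.round(d,1).tolist()); Rc=Rc*R.from_rotvec(w/n,degrees=True)
E
python3 - <<'E'
from h import *
print(Rdown(19.2),Rt(get_state()))
plan([.49,-.27,.31],Rdown(-10))
E
```

```text
[[ 0.94437637  0.32886665  0.        ]
 [ 0.32886665 -0.94437637  0.        ]
 [ 0.          0.         -1.        ]] [[ 9.44133263e-01  3.29563782e-01 -3.08193799e-04]
 [ 3.29563886e-01 -9.44132271e-01  1.37815052e-03]
 [ 1.63212785e-04 -1.40272729e-03 -9.99999003e-01]]
[-0.0, 0.0, 3.2] [41.5, -17.6, -8.8]
[-0.0, 0.0, 3.2] [40.5, -19.9, -8.8]
[-0.0, 0.0, 3.2] [39.3, -22.2, -8.8]
[-0.0, 0.0, 3.2] [37.9, -24.4, -8.8]
[-0.0, 0.0, 3.2] [36.5, -26.5, -8.8]
[-0.0, 0.0, 3.2] [34.9, -28.5, -8.8]
[-0.0, 0.0, 3.2] [33.3, -30.4, -8.8]
[-0.0, 0.0, 3.2] [31.5, -32.3, -8.8]
[-0.0, 0.0, 3.2] [29.6, -34.0, -8.8]
```

>>> drive_tool(targets=[0,0,3.2,41,-17.5,-9,1,0,0,3.2,40.5,-20,-9,1,0,0,3.2,39,-22,-9,1,0,0,3.2,38,-24.5,-9,1,0,0,3.2,36.5,-26.5,-9,1,0,0,3.2,35,-28.5,-9,1,0,0,3.2,33,-30.5,-9,1,0,0,3.2,31.5,-32,-9,1,0,0,3.2,29.5,-34,-9,1,0,0,0,0,0,0,1])

```text
clock: 1.4
position: [0.4903, -0.2677, 0.3125]
ee_rot: [-0.0, 0.997, -0.081, 0.001]
contact_force: [-0.3, 0.4, -1.0]
width: 0.0858
```

```bash
python3 - <<'E'
from h import *
import pickle
s=get_state();im=get_image("wrist");pickle.dump((s,im),open("w1.pkl","wb"));cv2.imwrite("pics/w1.png",im[:,:,::-1])
print(s["clock"],s["position"],s["contact_force"],Rt(s)[:,0])
E
```

```text
1.4 [ 0.49025127 -0.26769791  0.31254646] [-0.32394619  0.35772713 -1.04807543] [ 0.98682449 -0.16178943  0.00126375]
```

View pics/w1.png

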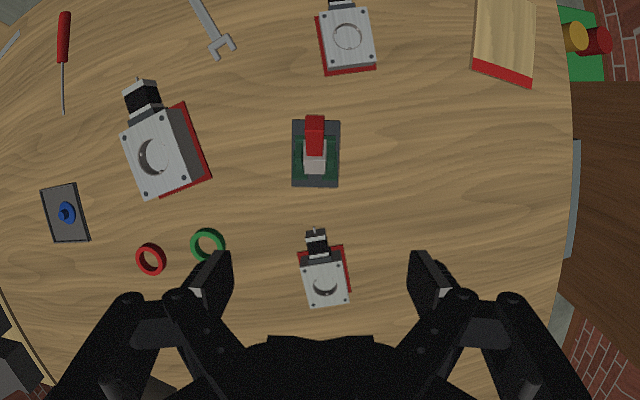

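The wrist view shows the rest and pusher at (316,152), the target housing at (165,152) with its recess at (155,157), the tray at (65,213) with the cap at (67,212), and the tapes at (150,258) and (207,243). Now I measure them.

```bash
python3 - <<'E'
from h import *
import pickle
s,im=pickle.load(open("w1.pkl","rb"))
hsv=cv2.cvtColor(im,cv2.COLOR_RGB2HSV);H,S,V=[hsv[:,:,i].astype(int) for i in range(3)]
def rep(name,b,z):
    r=rect(b);q=cast("wrist",cv2.boxPoints(r),z,s);c=cast("wrist",[r[0]],z,s)[0];e1=q[1]-q[0];e2=q[2]-q[1]
    print(name,np.round(r[0],1),b.sum(),"ctr",np.round(c,4),"mm",np.round([np.linalg.norm(e1)*1e3,np.linalg.norm(e2)*1e3]),"ang",np.round(np.degrees([np.arctan2(e1[1],e1[0]),np.arctan2(e2[1],e2[0])]),1))
for name,m,z in [("white",(S<45)&(V>130),.06),("blue",(H>100)&(H<130)&(S>130),.02),("red",((H<8)|(H>172))&(S>150),.12),("green",(H>45)&(H<90)&(S>90),.019),("dark",(S<90)&(V<90),.006)]:
    for b in blobs(m,60):
        y,x=np.nonzero(b)
        if x.min()<20 or x.max()>380 or y.max()>320 or y.min()<20: continue
        rep(name,b,z)
# project plane/corner sizes of the pusher crop
a=cv2.resize(im[90:200,270:370],None,fx=5,fy=5,interpolation=cv2.INTER_CUBIC);cv2.imwrite("pics/c1.png",a[:,:,::-1])
a=cv2.resize(im[60:210,100:230],None,fx=4,fy=4,interpolation=cv2.INTER_CUBIC);cv2.imwrite("pics/c2.png",a[:,:,::-1])
E
```

```text
white [132.   87.3] 130 ctr [ 0.6552 -0.0241  0.06  ] mm [40.  9.] ang [ -81.9 -157.6]
white [139.4 110.8] 91 ctr [ 0.6181 -0.0302  0.06  ] mm [39.  6.] ang [ -80.9 -159. ]
white [153.6 155.5] 3397 ctr [ 0.5501 -0.0389  0.06  ] mm [ 91. 110.] ang [ -87.5 -170. ]
white [314. 166.] 233 ctr [ 0.4935 -0.2606  0.06  ] mm [18. 26.] ang [ -9.9 -99.4]
white [314.7 238.4] 74 ctr [ 0.3937 -0.2447  0.06  ] mm [27.  6.] ang [-89.7 179. ]
white [324.3 285. ] 1494 ctr [ 0.3166 -0.2459  0.06  ] mm [61. 76.] ang [ -87.1 -178.2]
blue [ 66.9 212.5] 287 ctr [0.4903 0.2287 0.02  ] mm [51. 51.] ang [ -42.8 -106.7]
red [171.3 149.4] 618 ctr [ 0.5536 -0.1017  0.12  ] mm [79. 97.] ang [ -87.1 -170.4]
red [314. 135.] 727 ctr [ 0.5373 -0.2691  0.12  ] mm [19. 44.] ang [-99.5 170.8]
red [150.8 258.8] 567 ctr [ 0.4198 -0.0241  0.12  ] mm [53. 42.] ang [ -61.9 -146.5]
red [343.4 267.7] 176 ctr [ 0.3746 -0.278   0.12  ] mm [14. 68.] ang [ -79.3 -171. ]
red [301. 255.] 60 ctr [ 0.4002 -0.23    0.12  ] mm [18. 11.] ang [ -51.9 -147.7]
green [299.5 157. ] 272 ctr [ 0.5028 -0.2405  0.019 ] mm [18. 63.] ang [-99.8 170
[... 241 characters left out ...]
 [-110.9  171.6]
dark [351.   65.7] 139 ctr [ 0.6211 -0.334   0.006 ] mm [67.  5.] ang [-89.7 178.1]
dark [167.  131.5] 1977 ctr [ 0.5806 -0.0403  0.006 ] mm [ 90. 187.] ang [ -69.9 -147.8]
dark [297.7 146.9] 384 ctr [ 0.5162 -0.2393  0.006 ] mm [83. 18.] ang [ -11.3 -101.1]
dark [315.4 153.1] 922 ctr [ 0.503  -0.2632  0.006 ] mm [100.  67.] ang [ -12.4 -101.6]
dark [146.4 158.2] 262 ctr [0.5474 0.0093 0.006 ] mm [33. 58.] ang [ -92.2 -179.2]
dark [ 64.8 214.9] 1822 ctr [0.4842 0.2546 0.006 ] mm [132. 122.] ang [-91.9 176.4]
dark [318.1 246.1] 733 ctr [ 0.3569 -0.2431  0.006 ] mm [65. 61.] ang [-89.9 179.9]
dark [324.3 289.8] 115 ctr [ 0.2736 -0.2398  0.006 ] mm [22. 39.] ang [ -12.  -102.5]
```

View pics/c1.png

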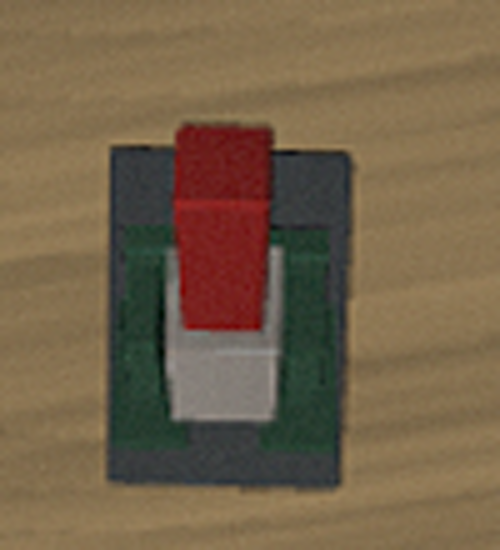

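View pics/c2.png

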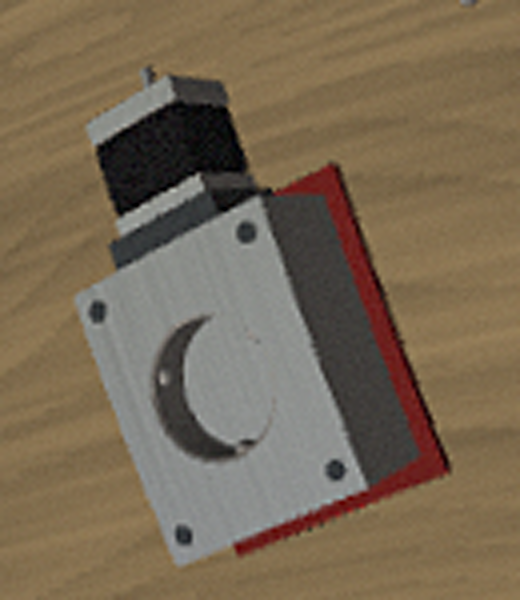

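```bash
python3 - <<'E'
from h import *
import pickle
s,im=pickle.load(open("w1.pkl","rb"))
psi=-9.7;c,sn=np.cos(np.radians(psi)),np.sin(np.radians(psi));u=np.array([c,sn])
def f(n,cu,cv,L,b):
    z=.030+L*np.cos(np.pi/6)-b*.5; x=L*.5+b*np.cos(np.pi/6)
    P=cast("wrist",[[270+cu/5-.4,90+cv/5-.4]],z,s)[0]; print(n,np.round(P[:2]-u*x,4), round(z,4))
f("top near edge",223,201,.125,-.010)
f("top far edge",224.5,127,.125,.010)
f("handle foot",223,329,.055,-.010)
f("block upper front",222.5,350,.055,-.014)
f("block low front",222.5,418,0,-.014)
# corners of base
for z in (0.,.006,.01):
    q=cast("wrist",[[270+a/5-.4,90+b/5-.4] for a,b in [(112,148),(351,153),(338,485),(108,482)]],z,s); print(z,np.round(q.mean(0),4),np.round(np.linalg.norm(np.diff(q,axis=0),axis=1)*1e3,1))
# housing recess from wrist: hough/ellipse: corners c2
cr=np.array([[78,297],[262,196],[366,488],[180,565]])
q=cast("wrist",cr/4+[100-.375,60-.375],.06,s);print("housing",np.round(q.mean(0),4),np.round(np.linalg.norm(np.diff(q,axis=0),axis=1)*1e3,1))
e=(q[0]+q[1]-q[2]-q[3]);print("yaw",np.degrees(np.arctan2(e[1],e[0])))
q=cast("wrist",np.array([[152,390],[277,390],[210,462]])/4+[99.6,59.6],.06,s);print(np.round(q,4))
E
```

```text
top near edge [ 0.491  -0.2618] 0.1433
top far edge [ 0.4885 -0.2614] 0.1333
handle foot [ 0.4916 -0.2609] 0.0826
block upper front [ 0.4903 -0.2606] 0.0846
block low front [ 0.4917 -0.26  ] 0.037
0.0 [ 0.5018 -0.2623  0.    ] [69.5 99.8 69.6]
0.006 [ 0.5026 -0.2626  0.006 ] [68.6 98.5 68.7]
0.01 [ 0.5031 -0.2627  0.01  ] [68.  97.6 68.1]
housing [ 0.5488 -0.0376  0.06  ] [ 88.7 108.7  87.4]
yaw 8.722976738545507
[[ 0.5539 -0.0105  0.06  ]
 [ 0.5426 -0.0633  0.06  ]
 [ 0.5232 -0.0283  0.06  ]]
```

```bash
python3 - <<'E'
from h import *
plan([.489,.233,.18],Rdown(30),n=12,)
E
```

```text
[0.0, 0.0, -3.3] [-6.8, -41.3, 11.0]
[0.0, 0.0, -3.3] [-4.4, -41.6, 11.0]
[0.0, 0.0, -3.3] [-2.0, -41.8, 11.0]
[0.0, 0.0, -3.3] [0.4, -41.8, 11.0]
[0.0, 0.0, -3.3] [2.7, -41.7, 11.0]
[0.0, 0.0, -3.3] [5.1, -41.5, 11.0]
[0.0, 0.0, -3.3] [7.5, -41.1, 11.0]
[0.0, 0.0, -3.3] [9.8, -40.6, 11.0]
[0.0, 0.0, -3.3] [12.2, -40.0, 11.0]
[0.0, 0.0, -3.3] [14.4, -39.3, 11.0]
[0.0, 0.0, -3.3] [16.6, -38.4, 11.0]
[0.0, 0.0, -3.3] [18.8, -37.4, 11.0]
```

>>> drive_tool(targets=[0,0,-3.3,-7,-41.5,11,0.55,0,0,-3.3,-4.5,-41.5,11,0.55,0,0,-3.3,-2,-42,11,0.55,0,0,-3.3,0.5,-42,11,0.55,0,0,-3.3,2.5,-41.5,11,0.55,0,0,-3.3,5,-41.5,11,0.55,0,0,-3.3,7.5,-41,11,0.55,0,0,-3.3,10,-40.5,11,0.55,0,0,-3.3,12,-40,11,0.55,0,0,-3.3,14.5,-39.5,11,0.55,0,0,-3.3,16.5,-38.5,11,0.55,0,0,-3.3,19,-37.5,11,0.55])

```text
clock: 2.95
position: [0.4885, 0.2323, 0.1795]
ee_rot: [0.001, 0.966, 0.26, -0.0]
contact_force: [1.0, 0.1, 0.0]
width: 0.0467
```

>>> drive_tool(targets=[0,0,0,0,0,0,0.55])

```text
clock: 3.08
position: [0.4878, 0.2334, 0.1788]
ee_rot: [0.0, 0.966, 0.26, -0.001]
contact_force: [-1.0, -0.5, -0.3]
width: 0.0466
```

```bash
python3 - <<'E'
from h import *
import pickle
s=get_state();im=get_image("wrist");pickle.dump((s,im),open("w2.pkl","wb"));cv2.imwrite("pics/w2.png",im[:,:,::-1])
print(s["clock"],s["position"],s["width"],s["qpos"])
hsv=cv2.cvtColor(im,cv2.COLOR_RGB2HSV);H,S,V=[hsv[:,:,i].astype(int) for i in range(3)]
for b in blobs((H>100)&(H<130)&(S>130)&(V>50),300):
    r=rect(b);print(r,b.sum())
E
```

```text
3.075 [0.48784822 0.23338982 0.1787795 ] 0.0465746285715296 [ 3.17563339e-01  2.61581605e-01  1.66099891e+00 -3.44125261e-05
  1.22179211e+00  1.36164149e+00]
((315.79998779296875, 178.10003662109375), (44.72135925292969, 45.16857147216797), 63.43495178222656) 1604
```

View pics/w2.png

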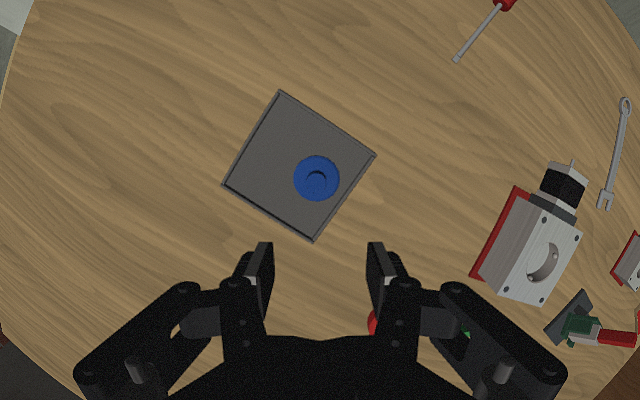

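The cap is at (316,178), boss up, in the tray, which is centred at about (300,165). Next I cast it to the rim height.

```bash
python3 - <<'E'
from h import *
import pickle
s,im=pickle.load(open("w2.pkl","rb"))
a=cv2.resize(im[140:220,270:360],None,fx=7,fy=7,interpolation=cv2.INTER_CUBIC);cv2.imwrite("pics/c3.png",a[:,:,::-1])
P=cast("wrist",[[315.8,178.1]],.0125,s)[0];print(P, "scale", cast("wrist",[[293.5,178],[338.5,178]],.0125,s))
plan([P[0],P[1],.06],Rdown(30),n=3)
# expected boss top pixel
print(proj("wrist",[[P[0],P[1],.032]],s))
E
```

```text
[0.48918942 0.23906329 0.0125    ] scale [[0.47789232 0.25881007 0.0125    ]
 [0.5009218  0.21914551 0.0125    ]]
[0.0, 0.0, 0.0] [1.6, -1.9, 39.8]
[0.0, 0.0, 0.0] [1.5, -1.8, 39.8]
[0.0, 0.0, 0.0] [1.5, -1.8, 39.8]
[[315.53965818 182.48190573]]
```

View pics/c3.png

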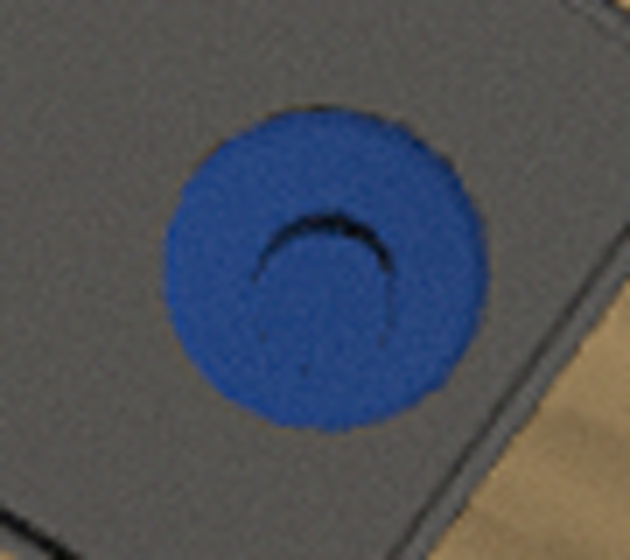

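>>> drive_tool(targets=[0,0,0,1.6,-1.8,43,0.55,0,0,0,1.6,-1.8,43,0.55,0,0,0,1.5,-1.8,43,0.55,0,0,0,0,0,15,0.55,0,0,0,0,0,10,0.55,0,0,0,0,0,4,0.55,0,0,0,0,0,0,0.55])

```text
clock: 4.0
position: [0.4908, 0.2398, 0.0231]
ee_rot: [0.0, 0.966, 0.259, 0.001]
contact_force: [-0.7, -0.2, -0.6]
width: 0.0468
```

>>> drive_tool(targets=[0,0,0,0,0,4,0.55,0,0,0,0,0,0,0.1,0,0,0,0,0,0,0.1,0,0,0,0,0,0,0.1,0,0,0,0,0,0,0.1], grip_force=35)

```text
clock: 4.62
position: [0.4902, 0.2399, 0.0186]
ee_rot: [-0.0, 0.966, 0.259, 0.0]
contact_force: [-0.9, -0.5, 3.3]
width: 0.0186
```

```bash
python3 - <<'E'
from h import *
s=get_state();print(s["clock"],s["position"],s["width"],s["contact_force"])
im=get_image("wrist");cv2.imwrite("pics/w3.png",im[:,:,::-1])
plan([.489,.239,.16],Rdown(30),n=3)
E
```

```text
4.625 [0.49017251 0.23985569 0.01863462] 0.018613444895834316 [-0.92048716 -0.48268467  3.30139711]
[0.0, -0.0, 0.0] [-0.5, 0.1, -47.1]
[0.0, -0.0, 0.0] [-0.5, 0.1, -47.1]
[0.0, -0.0, 0.0] [-0.5, 0.1, -47.1]
```

View pics/w3.png

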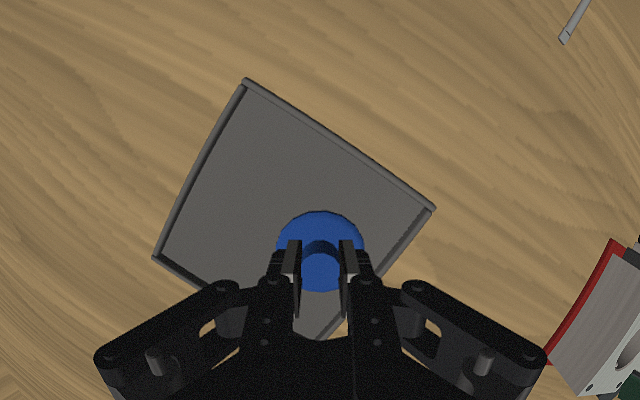

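>>> drive_tool(targets=[0,0,0,0,0,-25,0.1,0,0,0,0,0,-45,0.1,0,0,0,0,0,-50,0.1,0,0,0,0,0,-50,0.1,0,0,0,0,0,0,0.1])

```text
clock: 5.3
position: [0.4927, 0.2406, 0.1923]
ee_rot: [-0.0, 0.966, 0.259, 0.005]
contact_force: [0.2, 0.0, -1.8]
width: 0.0181
```

```bash
python3 - <<'E'
from h import *
plan([.523,-.052,.23],Rdown(30),n=7)
E
```

```text
[0.0, -0.1, 0.0] [-17.1, 38.4, -5.5]
[0.0, -0.1, 0.0] [-17.1, 38.4, -5.5]
[0.0, -0.1, 0.0] [-17.1, 38.4, -5.4]
[0.0, -0.1, 0.0] [-17.1, 38.4, -5.4]
[0.0, -0.1, 0.0] [-17.1, 38.4, -5.4]
[0.0, -0.1, 0.0] [-17.1, 38.4, -5.4]
[0.0, -0.1, 0.0] [-17.1, 38.4, -5.4]
```

>>> drive_tool(targets=[0,0,0,-17,38.5,-5.5,0.1,0,0,0,-17,38.5,-5.5,0.1,0,0,0,-17,38.5,-5.5,0.1,0,0,0,-17,38.5,-5.5,0.1,0,0,0,-17,38.5,-5.5,0.1,0,0,0,-17,38.5,-5.5,0.1,0,0,0,-17,38.5,-5.5,0.1,0,0,0,0,0,0,0.1,0,0,0,0,0,0,0.1])

```text
clock: 6.42
position: [0.5211, -0.0527, 0.2254]
ee_rot: [-0.001, 0.966, 0.259, -0.001]
contact_force: [-0.7, -0.0, -1.5]
width: 0.0181
```

```bash
python3 - <<'E'
from h import *
import pickle
s=get_state();im=get_image("wrist");pickle.dump((s,im),open("w4.pkl","wb"));cv2.imwrite("pics/w4.png",im[:,:,::-1])
print(s["clock"],s["position"],s["width"],s["contact_force"])
E
```

```text
6.425 [ 0.52105537 -0.05267382  0.2253583 ] 0.0181249624909844 [-0.68873533 -0.02350095 -1.46430642]
```

View pics/w4.png

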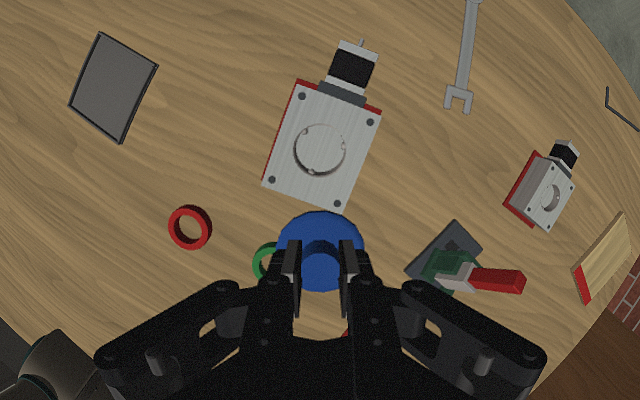

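The cap is held with its boss between the pads at (320,250). The recess mouth is at about (320,150). I zoom in to fix its centre.

```bash
python3 - <<'E'
from h import *
import pickle
s,im=pickle.load(open("w4.pkl","rb"))
a=cv2.resize(im[105:195,270:370],None,fx=7,fy=7,interpolation=cv2.INTER_CUBIC)
cv2.imwrite("pics/c4.png",a[:,:,::-1])
# predicted circle fit: dark pixels inside
cand=np.array([.549,-.037]);th=np.linspace(0,2*np.pi,60)
b=a[:,:,::-1].copy()
p=proj("wrist",np.c_[cand[0]+.026*np.cos(th),cand[1]+.026*np.sin(th),0*th+.06],s)
for u,v in (p-[270,105])*7+3: cv2.circle(b,(int(u),int(v)),1,(0,255,0),-1)
cv2.imwrite("pics/c4b.png",b)
E
```

```text
(no output)
```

View pics/c4.png

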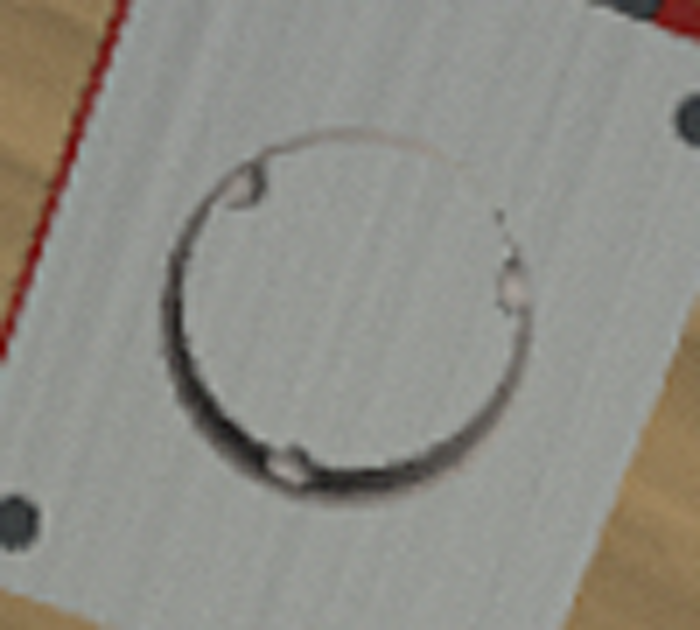

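View pics/c4b.png

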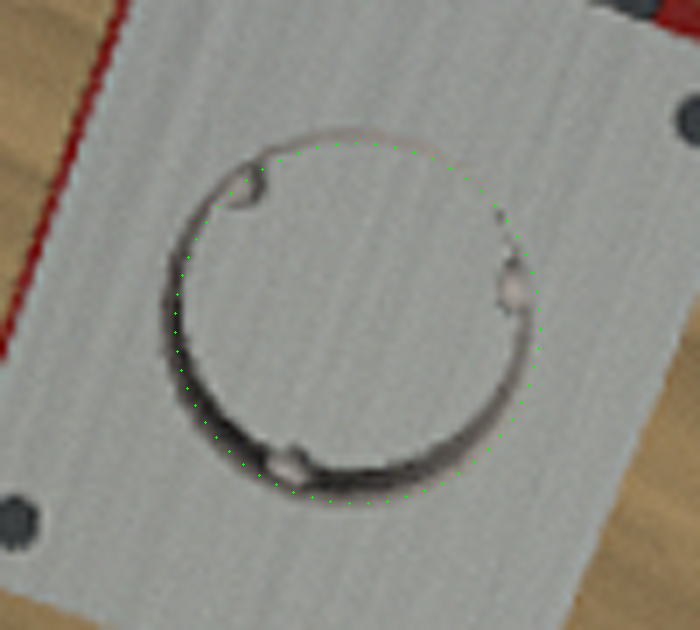

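```bash
python3 - <<'E'
from h import *
import pickle
s,im=pickle.load(open("w4.pkl","rb"))
off=-3/7.
P=cast("wrist",[[270+346.5/7+off,105+317/7+off]],.06,s)[0];print("recess",P)
p=cast("wrist",[[270+162/7+off,105+317/7+off],[270+531/7+off,105+317/7+off]],.06,s);print(np.linalg.norm(p[0]-p[1]))
# where is the cap held, by wrist image: disc centre at rim height: TCP z -0.0186+... cap rim z rel TCP = .0125-.0186=-.006
z=s["position"][2]-.0061
hsv=cv2.cvtColor(im,cv2.COLOR_RGB2HSV);H,S,V=[hsv[:,:,i].astype(int) for i in range(3)]
m=max(blobs((H>100)&(H<130)&(S>130)&(V>50),300),key=lambda b:b.sum());y,x=np.nonzero(m)
i=y.argmin();print("disc left/right/top",x.min(),x.max(),y.min(),x[y==y.min()].mean())
# widest columns
q=cast("wrist",[[x.min(),y[x==x.min()].mean()],[x.max(),y[x==x.max()].mean()],[x[y==y.min()].mean(),y.min()]],z,s);
print(((q-s["position"])@Rt(s)*1e3).round(1))
for c in (0,): 
    pass
E
```

```text
recess [ 0.54922827 -0.03500614  0.06      ]
0.052575723263100345
disc left/right/top 275 363 211 325.0
[[  3.4 -23.8   6.2]
 [  1.7  22.8   6. ]
 [ 22.4   2.5   6.1]]
```

```bash
python3 - <<'E'
from h import *
plan([.5502,-.0344,.100],Rdown(30),n=4)
E
```

```text
[-0.0, 0.0, 0.0] [8.6, -0.2, 31.4]
[-0.0, 0.0, 0.0] [8.6, -0.2, 31.4]
[-0.0, 0.0, 0.0] [8.6, -0.2, 31.4]
[-0.0, 0.0, 0.0] [8.5, -0.2, 31.4]
```

>>> drive_tool(targets=[0,0,0,8.6,-0.2,31.4,0.1,0,0,0,8.6,-0.2,31.4,0.1,0,0,0,8.6,-0.2,31.4,0.1,0,0,0,8.6,-0.2,31.4,0.1,0,0,0,0,0,0,0.1,0,0,0,0,0,0,0.1])

```text
clock: 7.22
position: [0.5515, -0.0347, 0.1019]
ee_rot: [0.0, 0.966, 0.26, 0.0]
contact_force: [-0.4, 0.1, 0.2]
width: 0.0181
```

```bash
python3 - <<'E'
from h import *
s=get_state();print(s["clock"],s["position"],s["contact_force"])
plan([.5502,-.0344,.068],Rdown(30),n=4)
E
```

```text
7.225 [ 0.55152586 -0.03465429  0.10189447] [-0.4002379   0.10664939  0.19363605]
[0.0, -0.0, 0.0] [-0.3, -0.2, 8.5]
[0.0, -0.0, 0.0] [-0.3, -0.2, 8.5]
[0.0, -0.0, 0.0] [-0.3, -0.2, 8.5]
[0.0, -0.0, 0.0] [-0.3, -0.2, 8.5]
```

>>> drive_tool(targets=[0,0,0,-0.4,0,9,0.1,0,0,0,-0.4,0,9,0.1,0,0,0,0,0,8,0.1,0,0,0,0,0,5,0.1,0,0,0,0,0,2,0.1,0,0,0,0,0,0,0.1])

```text
clock: 7.98
position: [0.5506, -0.0357, 0.0681]
ee_rot: [0.0, 0.966, 0.259, -0.0]
contact_force: [0.7, -0.4, -1.1]
width: 0.0179
```

```bash
python3 - <<'E'
from h import *
s=get_state();print(s["clock"],s["position"],s["contact_force"],s["moment"])
im=get_image("wrist");cv2.imwrite("pics/w5.png",im[:,:,::-1])
E
```

```text
7.975 [ 0.5506469  -0.03567697  0.06808995] [ 0.70009451 -0.37013342 -1.10699266] [-0.00209054  0.02325529 -0.00135488]
```

View pics/w5.png

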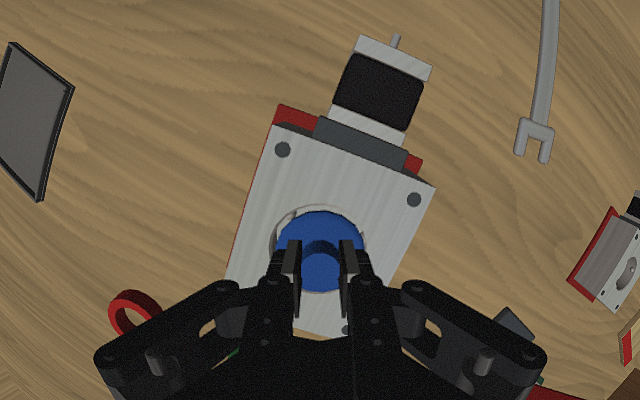

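```bash
python3 - <<'E'
import cv2
im=cv2.imread("pics/w5.png")
cv2.imwrite("pics/c5.png",cv2.resize(im[190:310,255:385],None,fx=5,fy=5,interpolation=cv2.INTER_CUBIC))
E
```

```text
(no output)
```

View pics/c5.png

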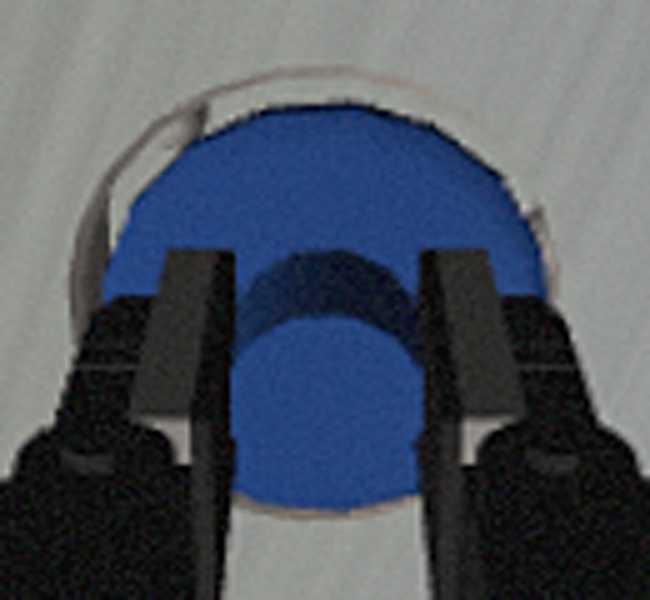

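>>> drive_tool(targets=[0,0,0,1.5,-1.5,0,0.1,0,0,0,0,0,1.5,0.1,0,0,0,0,0,1,0.1,0,0,0,0,0,0,0.1])

```text
clock: 8.52
position: [0.5512, -0.034, 0.0658]
ee_rot: [0.0, 0.966, 0.259, 0.0]
contact_force: [-0.1, -1.5, 0.7]
width: 0.0181
```

>>> drive_tool(targets=[0,0,0,0,0,0,0.45,0,0,0,0,0,0,0.45,0,0,0,0,0,0,0.45])

```text
clock: 8.9
position: [0.5511, -0.0335, 0.0656]
ee_rot: [-0.0, 0.966, 0.259, -0.0]
contact_force: [0.1, 0.0, -0.1]
width: 0.0385
```

>>> drive_tool(targets=[0,0,0,0,0,-20,0.45,0,0,0,0,0,-40,0.5,0,0,0,-10,0,-50,0.5,0,0,0,-10,0,-50,0.5,0,0,0,0,0,0,0.5])

```text
clock: 9.52
position: [0.536, -0.0443, 0.2302]
ee_rot: [0.002, 0.966, 0.259, 0.004]
contact_force: [1.3, 0.3, 0.1]
width: 0.043
```

```bash
python3 - <<'E'
from h import *
import pickle
s=get_state();im=get_image("wrist");pickle.dump((s,im),open("w6.pkl","wb"));print(s["clock"],s["position"],s["contact_force"])
cv2.imwrite("pics/w6.png",im[:,:,::-1])
E
```

```text
9.525 [ 0.53599368 -0.04426861  0.23023914] [1.26684657 0.32573541 0.06426042]
```

View pics/w6.png

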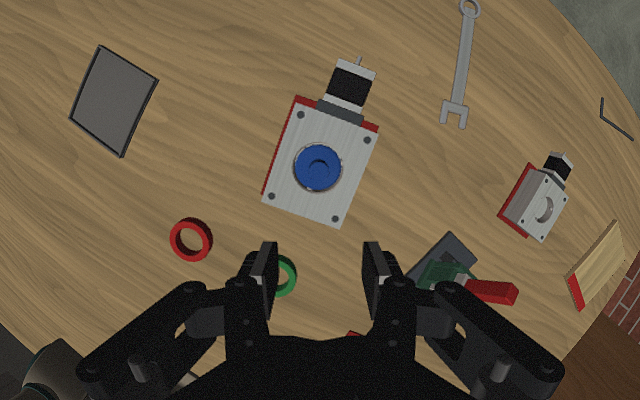

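The cap sits centred on the balls at (318,167), boss up, and released. Next is the pusher approach along its axis.

```bash
cat >> h.py <<'E'
REST=np.array([.491,-.261,0.]);PSI=-9.7
def axis():
    c,s=np.cos(np.radians(PSI)),np.sin(np.radians(PSI)); return np.array([.5*c,.5*s,np.cos(np.pi/6)])
def pt(L): return REST+[0,0,.030]+axis()*L
E
python3 - <<'E'
from h import *
import pickle
s,im=pickle.load(open("w6.pkl","rb"))
hsv=cv2.cvtColor(im,cv2.COLOR_RGB2HSV);H,S,V=[hsv[:,:,i].astype(int) for i in range(3)]
m=max(blobs((H>100)&(H<130)&(S>130)&(V>50),300),key=lambda b:b.sum());r=rect(m);print(r,cast("wrist",[r[0]],.059,s))
print(axis(),Rdown(PSI,30)[:,2],Rdown(PSI,-30)[:,2],pt(.165),pt(.075))
cv2.imwrite("pics/c6.png",cv2.resize(im[120:215,270:370],None,fx=6,fy=6,interpolation=cv2.INTER_CUBIC)[:,:,::-1])
t=30 if Rdown(PSI,30)[:,2]@axis()<-.99 else -30
plan(pt(.165),Rdown(PSI,t),n=8)
E
```

```text
((317.5, 167.0), (44.0, 45.0), 90.0) [[ 0.54938536 -0.03500525  0.059     ]]
[ 0.49285173 -0.08424469  0.8660254 ] [-0.49285173  0.08424469 -0.8660254 ] [ 0.49285173 -0.08424469 -0.8660254 ] [ 0.57232054 -0.27490037  0.17289419] [ 0.52796388 -0.26731835  0.09495191]
[1.3, -3.6, 4.8] [-10.4, 27.3, 6.9]
[1.3, -3.6, 4.8] [-7.6, 28.3, 6.8]
[1.3, -3.6, 4.8] [-4.8, 28.9, 6.6]
[1.3, -3.6, 4.8] [-1.9, 29.4, 6.1]
[1.3, -3.6, 4.8] [1.0, 29.5, 5.5]
[1.3, -3.6, 4.8] [3.8, 29.5, 4.6]
[1.3, -3.6, 4.8] [6.5, 29.1, 3.6]
[1.3, -3.6, 4.8] [9.2, 28.5, 2.5]
```

View pics/c6.png

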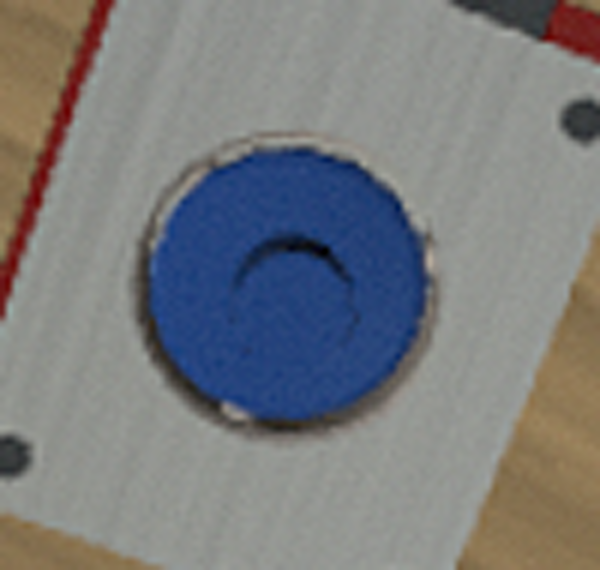

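>>> drive_tool(targets=[1.3,-3.6,4.8,-10.5,27.5,7,0.65,1.3,-3.6,4.8,-7.5,28.5,7,0.65,1.3,-3.6,4.8,-5,29,6.5,0.65,1.3,-3.6,4.8,-2,29.5,6,0.65,1.3,-3.6,4.8,1,29.5,5.5,0.65,1.3,-3.6,4.8,4,29.5,4.5,0.65,1.3,-3.6,4.8,6.5,29,3.5,0.65,1.3,-3.6,4.8,9,28.5,2.5,0.65,0,0,0,0,0,0,0.65,0,0,0,0,0,0,0.65])

```text
clock: 10.82
position: [0.5717, -0.2741, 0.1692]
ee_rot: [-0.023, 0.962, -0.078, -0.259]
contact_force: [0.5, -0.3, 0.6]
width: 0.0556
```

```bash
python3 - <<'E'
from h import *
import pickle
s=get_state();im=get_image("wrist");pickle.dump((s,im),open("w7.pkl","wb"));print(s["clock"],s["position"],s["contact_force"],s["qpos"])
cv2.imwrite("pics/w7.png",im[:,:,::-1])
print((Rt(s).T@Rdown(PSI,30)).round(3))
plan(pt(.165),Rdown(PSI,30),n=1)
E
```

```text
10.825 [ 0.57168398 -0.27414994  0.16916054] [ 0.5442187  -0.32739537  0.62771362] [-0.47049297  0.69914409  1.05099618 -0.15867847  1.89458132  1.2493546 ]
[[ 1.    -0.008  0.003]
 [ 0.008  1.    -0.001]
 [-0.003  0.001  1.   ]]
[0.1, 0.1, 0.5] [-0.7, 0.9, -2.7]
```

View pics/w7.png

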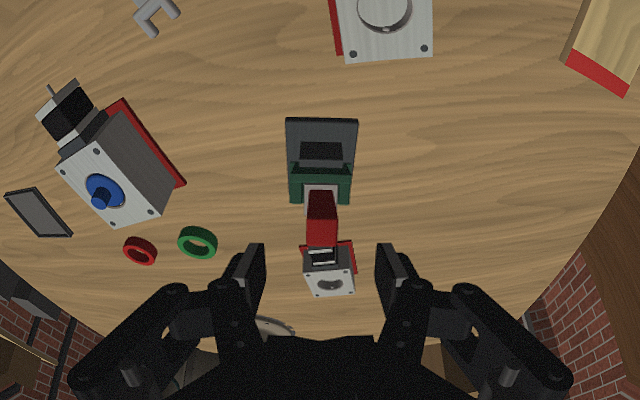

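The pusher's handle end face is at about (321,233), centred between the fingers. I compare that with the prediction.

```bash
python3 - <<'E'
from h import *
import pickle
s,im=pickle.load(open("w7.pkl","rb"))
Rp=Rdown(PSI,30); bx=Rp[:,0]; by=Rp[:,1]
pts=[pt(.125)+bx*i*.01+by*j*.01 for i,j in [(1,-1),(1,1),(-1,1),(-1,-1)]]
print(proj("wrist",pts,s).round(1))
hsv=cv2.cvtColor(im,cv2.COLOR_RGB2HSV);H,S,V=[hsv[:,:,i].astype(int) for i in range(3)]
c=cv2.resize(im[180:260,280:360],None,fx=7,fy=7,interpolation=cv2.INTER_CUBIC)
for u,v in proj("wrist",pts,s): cv2.circle(c,(int((u-280)*7+3),int((v-180)*7+3)),3,(0,255,0),-1)
cv2.imwrite("pics/c7.png",c[:,:,::-1])
E
```

```text
[[304.4 216.8]
 [337.2 217.1]
 [336.3 246.8]
 [304.7 246.6]]
```

View pics/c7.png

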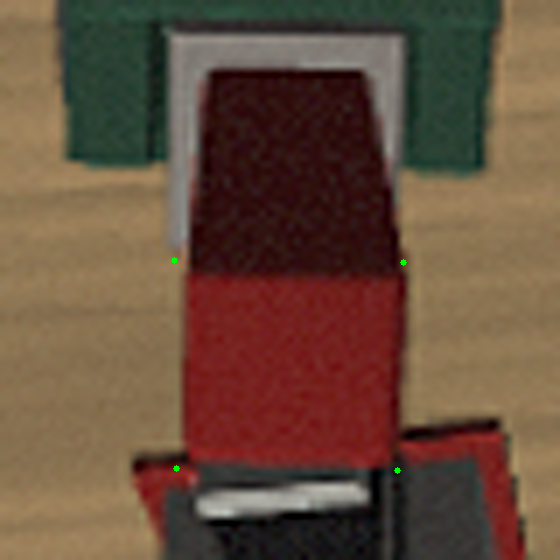

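>>> drive_tool(targets=[0,0,0.5,-1,1.2,20,0.65,0,0,0,0,0,25,0.65,0,0,0,0,0,22,0.65,0,0,0,0,0,12,0.65,0,0,0,0,0,8,0.65,0,0,0,0,0,0,0.65,0,0,0,0,0,0,0.65])

```text
clock: 11.75
position: [0.5288, -0.2691, 0.0964]
ee_rot: [-0.02, 0.963, -0.082, -0.258]
contact_force: [-0.2, -0.7, -0.4]
width: 0.0553
```

```bash
python3 - <<'E'
from h import *
import pickle
s=get_state();im=get_image("wrist");pickle.dump((s,im),open("w8.pkl","wb"));print(s["clock"],s["position"],s["contact_force"])
cv2.imwrite("pics/w8.png",im[:,:,::-1])
plan(pt(.075),Rdown(PSI,30),n=1)
E
```

```text
11.75 [ 0.52881699 -0.26908785  0.09642995] [-0.17676655 -0.6857851  -0.44733151]
[0.1, -0.1, -0.1] [-0.3, -1.6, 1.8]
```

View pics/w8.png

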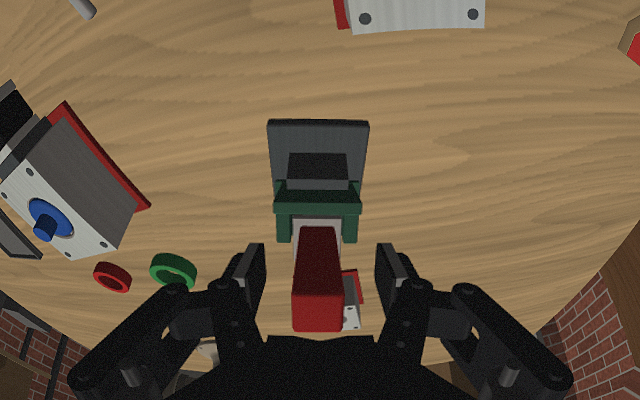

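>>> drive_tool(targets=[0,0,0,0,-1.4,1.5,0.65,0,0,0,0,0,0,0.1,0,0,0,0,0,0,0.1,0,0,0,0,0,0,0.1,0,0,0,0,0,0,0.1], grip_force=40)

```text
clock: 12.42
position: [0.5278, -0.2672, 0.0948]
ee_rot: [-0.021, 0.962, -0.082, -0.258]
contact_force: [1.2, 0.7, 1.9]
width: 0.0194
```

>>> drive_tool(targets=[0,0,0,0,0,0,0.05,0,0,0,0,0,0,0.05], grip_force=110)

```text
clock: 12.68
position: [0.5278, -0.2673, 0.0949]
ee_rot: [-0.021, 0.962, -0.082, -0.258]
contact_force: [1.7, 1.1, 2.6]
width: 0.0188
```

```bash
python3 - <<'E'
from h import *
import pickle
s=get_state();pickle.dump(s,open("grasp.pkl","wb"))
print(s["position"].tolist(),s["ee_rot"].tolist(),(Rt(s).T@-axis()).round(4), R.from_matrix(Rt(s).T@Rdown(PSI,30)).as_rotvec(degrees=True))
E
```

```text
[0.5278193452962149, -0.267255912219291, 0.09485082821836474] [-0.020738147341146585, 0.9623801518535731, -0.08235748210357839, -0.25809226587542156] [ 2.0e-04 -1.9e-03  1.0e+00] [ 0.10744273  0.01218424 -0.11133981]
```

>>> drive_tool(targets=[0,0,0,0,0,-10,0.05,0,0,0,0,0,-22,0.05,0,0,0,0,0,-34,0.05,0,0,0,0,0,-38,0.05,0,0,0,0,0,-16,0.05,0,0,0,0,0,0,0.05,0,0,0,0,0,0,0.05])

```text
clock: 13.55
position: [0.5864, -0.2772, 0.1974]
ee_rot: [-0.021, 0.962, -0.082, -0.259]
contact_force: [0.2, -0.6, -2.2]
width: 0.0187
```

```bash
python3 - <<'E'
from h import *
s=get_state();print(s["clock"],s["position"],s["contact_force"],s["width"])
im=get_image("scene");cv2.imwrite("pics/s1.png",cv2.resize(im[80:300,180:440],None,fx=3,fy=3)[:,:,::-1])
im=get_image("wrist");cv2.imwrite("pics/w9.png",im[:,:,::-1])
plan([.5494,-.035,.20],Rdown(10),n=7)
E
```

```text
13.55 [ 0.58644612 -0.27716391  0.19735737] [ 0.16796154 -0.59767641 -2.20150321] 0.018686694532439065
[-0.7, 4.3, -2.8] [-9.8, -33.2, 5.2]
[-0.7, 4.3, -2.8] [-8.5, -33.7, 4.0]
[-0.7, 4.3, -2.8] [-7.1, -34.1, 3.0]
[-0.7, 4.3, -2.8] [-5.7, -34.5, 2.1]
[-0.7, 4.3, -2.8] [-4.1, -34.7, 1.3]
[-0.7, 4.3, -2.8] [-2.5, -34.9, 0.6]
[-0.7, 4.3, -2.8] [-0.9, -35.0, 0.1]
```

View pics/s1.png

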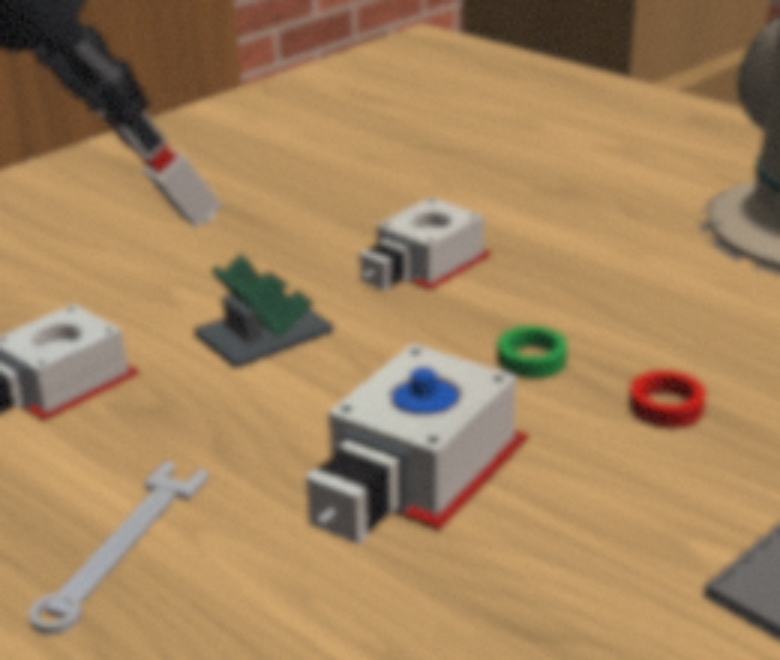

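View pics/w9.png

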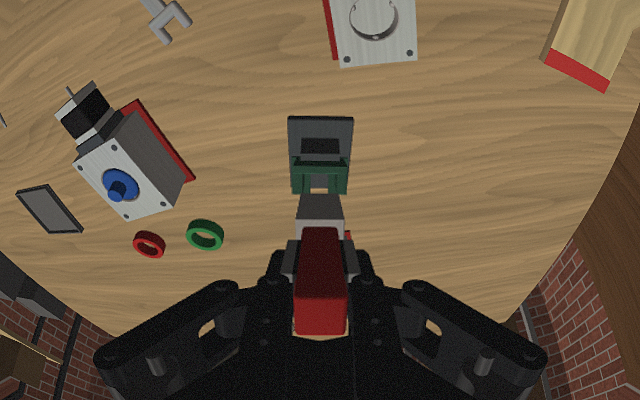

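```bash
python3 - <<'E'
from h import *
c=calibration("wrist");K=c["mtx"];Hh=c["hand_eye"]
def tc(uv,zt):
    d=np.array([(uv[0]-K[0,2])/K[0,0],(uv[1]-K[1,2])/K[1,1]]);r=np.hypot(*d)
    v=Hh[:3,:3]@np.array([d[0]/r*np.sin(r),d[1]/r*np.sin(r),np.cos(r)]);o=Hh[:3,3];return (o+v*(zt-o[2])/v[2])*1e3
for zt in (-.05,-.04,-.06):
    q=np.array([tc(p,zt) for p in [(294,299),(348,297),(345,335),(296,335)]]);print(zt,q.round(1).tolist(),q.mean(0).round(1))
im=cv2.imread("pics/w9.png");cv2.imwrite("pics/c9.png",cv2.resize(im[180:345,260:380],None,fx=3.6,fy=3.6,interpolation=cv2.INTER_CUBIC))
plan([.5494,-.035,.215],Rdown(10),n=7)
E
```

```text
-0.05 [[8.3, -9.1, -50.0], [9.2, 10.0, -50.0], [-9.0, 9.7, -50.0], [-8.9, -9.1, -50.0]] [ -0.1   0.4 -50. ]
-0.04 [[1.4, -10.1, -40.0], [2.3, 11.1, -40.0], [-17.8, 10.8, -40.0], [-17.7, -10.1, -40.0]] [ -7.9   0.4 -40. ]
-0.06 [[15.2, -8.1, -60.0], [16.0, 9.0, -60.0], [-0.2, 8.7, -60.0], [-0.1, -8.1, -60.0]] [  7.7   0.4 -60. ]
[-0.7, 4.3, -2.8] [-10.8, -33.2, 3.3]
[-0.7, 4.3, -2.8] [-9.4, -33.7, 2.1]
[-0.7, 4.3, -2.8] [-7.9, -34.2, 1.0]
[-0.7, 4.3, -2.8] [-6.3, -34.5, 0.1]
[-0.7, 4.3, -2.8] [-4.6, -34.8, -0.8]
[-0.7, 4.3, -2.8] [-2.8, -34.9, -1.5]
[-0.7, 4.3, -2.8] [-1.0, -35.0, -2.1]
```

View pics/c9.png

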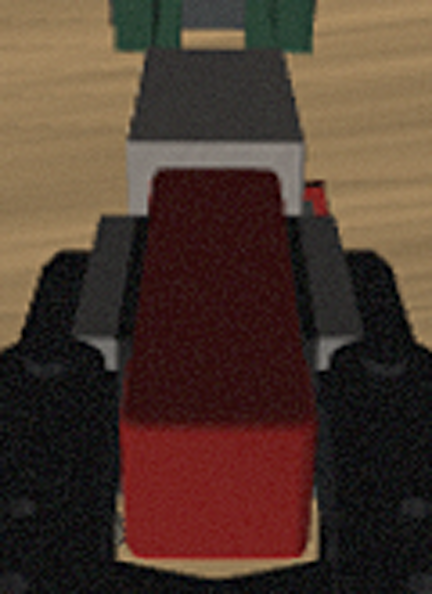

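>>> drive_tool(targets=[-0.7,4.3,-2.8,-11,-33,3,0.05,-0.7,4.3,-2.8,-9.5,-33.5,2,0.05,-0.7,4.3,-2.8,-8,-34,1,0.05,-0.7,4.3,-2.8,-6.5,-34.5,0,0.05,-0.7,4.3,-2.8,-4.5,-35,-1,0.05,-0.7,4.3,-2.8,-3,-35,-1.5,0.05,-0.7,4.3,-2.8,-1,-35,-2,0.05,0,0,0,0,0,0,0.05,0,0,0,0,0,0,0.05,0,0,0,0,0,0,0.05])

```text
clock: 14.9
position: [0.5497, -0.0363, 0.2166]
ee_rot: [-0.001, 0.996, 0.089, 0.003]
contact_force: [0.1, 0.0, -2.3]
width: 0.0189
```

```bash
python3 - <<'E'
from h import *
s=get_state();print(s["clock"],s["position"],s["contact_force"],s["width"],Rt(s)[:,2])
im=get_image("wrist");cv2.imwrite("pics/w10.png",im[:,:,::-1])
im=get_image("scene");cv2.imwrite("pics/s2.png",cv2.resize(im[100:270,240:400],None,fx=4,fy=4,interpolation=cv2.INTER_CUBIC)[:,:,::-1])
plan([.5494,-.035,.200],Rdown(10),n=2)
E
```

```text
14.9 [ 0.54965193 -0.03634264  0.21656878] [ 0.14327924  0.01871858 -2.30617241] 0.018894265976720115 [ 0.0049996   0.00290983 -0.99998327]
[-0.1, -0.2, 0.1] [-0.1, -0.7, 8.2]
[-0.1, -0.2, 0.1] [-0.1, -0.7, 8.2]
```

View pics/w10.png

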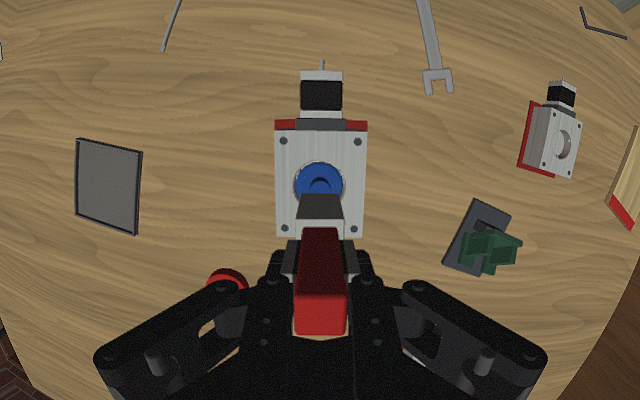

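View pics/s2.png

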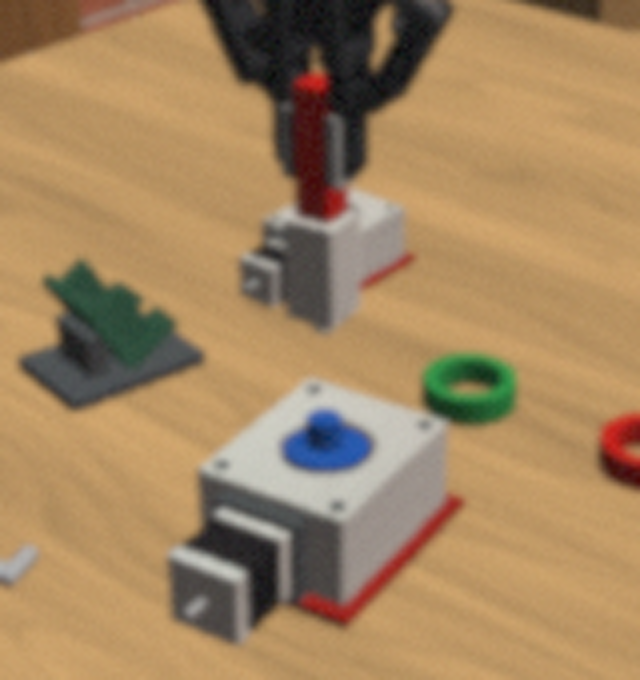

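>>> drive_tool(targets=[-0.1,-0.2,0,0,-0.7,12,0.05,0,0,0,0,-0.7,14,0.05,0,0,0,0,0,10,0.05,0,0,0,0,0,0,0.05,0,0,0,0,0,0,0.05])

```text
clock: 15.62
position: [0.5495, -0.0341, 0.1811]
ee_rot: [-0.0, 0.996, 0.089, 0.002]
contact_force: [0.1, 0.2, -2.3]
width: 0.0188
```

```bash
python3 - <<'E'
from h import *
s=get_state();print(s["clock"],s["position"],s["contact_force"],s["width"],Rt(s)[:,2])
im=get_image("scene");cv2.imwrite("pics/s3.png",cv2.resize(im[150:260,270:370],None,fx=6,fy=6,interpolation=cv2.INTER_CUBIC)[:,:,::-1])
E
```

```text
15.625 [ 0.54953222 -0.03406925  0.18114475] [ 0.14691472  0.22295162 -2.25771443] 0.018806558064999153 [ 3.27214521e-03  8.27903079e-04 -9.99994304e-01]
```

View pics/s3.png

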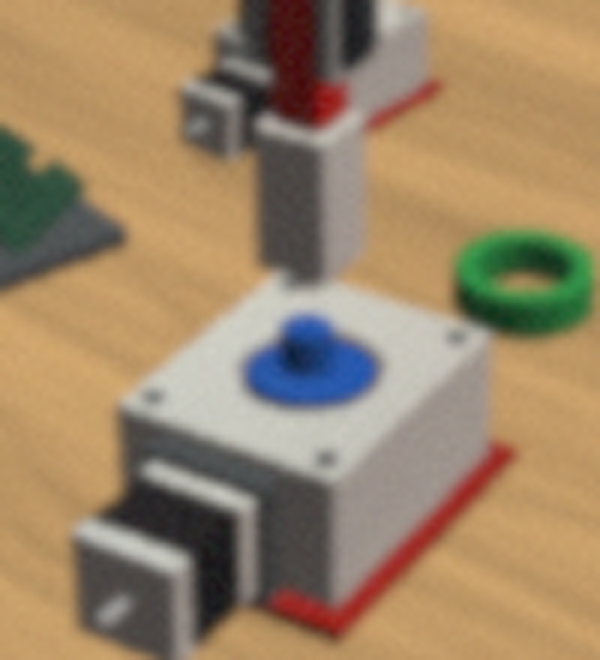

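>>> drive_tool(targets=[0,-0.1,0,0,0,6,0.05,0,0,0,0,0,6,0.05,0,0,0,0,0,1,0.05,0,0,0,0,0,0,0.05])

```text
clock: 16.18
position: [0.5493, -0.034, 0.1679]
ee_rot: [-0.0, 0.996, 0.089, 0.0]
contact_force: [0.4, 0.0, -1.7]
width: 0.0188
```

>>> drive_tool(targets=[0,0,0,0,0,2,0.05,0,0,0,0,0,0,0.05])

```text
clock: 16.42
position: [0.5492, -0.034, 0.166]
ee_rot: [-0.0, 0.996, 0.089, 0.001]
contact_force: [0.0, 0.7, -2.3]
width: 0.0184
```

>>> drive_tool(targets=[0,0,0,0,0,2,0.05,0,0,0,0,0,0,0.05])

```text
clock: 16.68
position: [0.5492, -0.034, 0.1639]
ee_rot: [-0.0, 0.996, 0.089, 0.0]
contact_force: [0.4, 0.0, -1.8]
width: 0.0185
```

>>> drive_tool(targets=[0,0,0,0,0,2,0.05,0,0,0,0,0,0,0.05])

```text
clock: 16.92
position: [0.5496, -0.034, 0.1621]
ee_rot: [-0.0, 0.996, 0.089, 0.001]
contact_force: [0.8, 0.5, -1.0]
width: 0.0188
```

>>> drive_tool(targets=[0,0,0,0,0,1,0.05,0,0,0,0,0,0,0.05])

```text
clock: 17.18
position: [0.5497, -0.0338, 0.1615]
ee_rot: [-0.0, 0.996, 0.089, 0.001]
contact_force: [-0.1, 1.3, 2.6]
width: 0.0187
```

>>> drive_tool(targets=[0,0,0,0,0,2,0.05,0,0,0,0,0,0,0.05])

```text
clock: 17.42
position: [0.5495, -0.0341, 0.1591]
ee_rot: [-0.0, 0.996, 0.089, 0.001]
contact_force: [0.7, 0.7, 2.6]
width: 0.0187
```

>>> drive_tool(targets=[0,0,0,0,0,2,0.05,0,0,0,0,0,0,0.05])

```text
clock: 17.68
position: [0.5484, -0.0342, 0.156]
ee_rot: [-0.0, 0.996, 0.089, -0.001]
contact_force: [-0.4, 0.4, -1.9]
width: 0.0189
```

```bash
python3 - <<'E'
from h import *
s=get_state();print(s["clock"],s["position"],s["contact_force"],s["width"],Rt(s)[:,2])
im=get_image("scene");cv2.imwrite("pics/s4.png",cv2.resize(im[150:260,270:370],None,fx=6,fy=6,interpolation=cv2.INTER_CUBIC)[:,:,::-1])
im=get_image("wrist");cv2.imwrite("pics/w11.png",cv2.resize(im[120:345,240:400],None,fx=2.6,fy=2.6,interpolation=cv2.INTER_CUBIC)[:,:,::-1])
E
```

```text
17.675 [ 0.54843632 -0.03416087  0.15602823] [-0.37171857  0.36820722 -1.91411699] 0.018946365045337477 [-1.22527569e-03  4.37891211e-04 -9.99999153e-01]
```

View pics/s4.png

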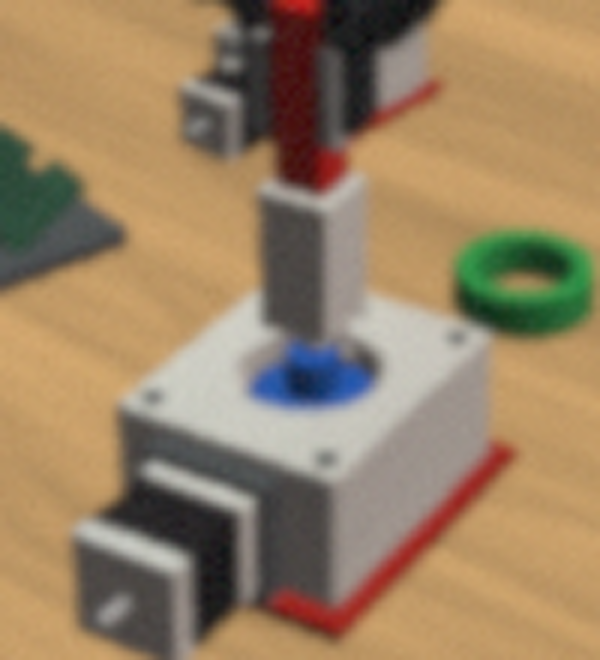

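View pics/w11.png

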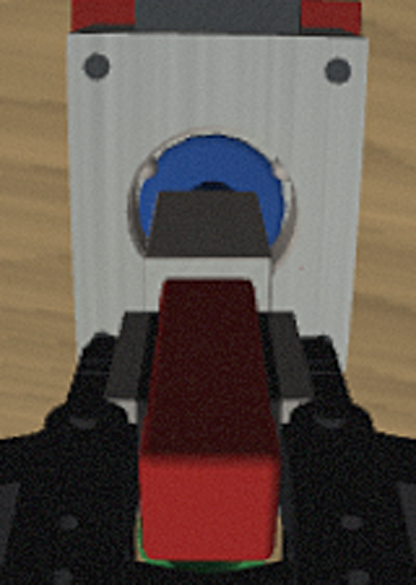

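The cap has dropped into the recess, with the ball bumps visible above its rim at wrist crop (150,170) and (285,180). I continue in small steps to the floor and hold.

>>> drive_tool(targets=[0,0,0,0,0,1,0.05,0,0,0,0,0,0,0.05])

```text
clock: 18.02
position: [0.5491, -0.034, 0.1557]
ee_rot: [-0.0, 0.996, 0.089, 0.0]
contact_force: [0.2, 0.2, -2.4]
width: 0.0187
```

>>> drive_tool(targets=[0,0,0,0,0,1,0.05,0,0,0,0,0,0,0.05])

```text
clock: 18.27
position: [0.5492, -0.034, 0.1549]
ee_rot: [-0.0, 0.996, 0.089, 0.0]
contact_force: [0.6, 0.0, -1.9]
width: 0.0187
```

>>> drive_tool(targets=[0,0,0,0,0,1,0.05,0,0,0,0,0,0,0.05])

```text
clock: 18.52
position: [0.5493, -0.034, 0.154]
ee_rot: [-0.0, 0.996, 0.089, 0.001]
contact_force: [0.1, -0.4, -2.5]
width: 0.0187
```

>>> drive_tool(targets=[0,0,0,0,0,1,0.05,0,0,0,0,0,0,0.05])

```text
clock: 18.77
position: [0.5493, -0.034, 0.1529]
ee_rot: [-0.0, 0.996, 0.089, 0.001]
contact_force: [-0.6, -0.2, -1.7]
width: 0.0191
```

>>> drive_tool(targets=[0,0,0,0,0,1,0.05,0,0,0,0,0,0,0.05])

```text
clock: 19.02
position: [0.5493, -0.034, 0.1519]
ee_rot: [-0.0, 0.996, 0.089, 0.0]
contact_force: [0.5, -0.5, -1.8]
width: 0.0188
```

>>> drive_tool(targets=[0,0,0,0,0,1,0.05,0,0,0,0,0,0,0.05])

```text
clock: 19.27
position: [0.5493, -0.034, 0.1509]
ee_rot: [-0.0, 0.996, 0.089, 0.001]
contact_force: [-0.7, 0.9, -1.7]
width: 0.0186
```

>>> drive_tool(targets=[0,0,0,0,0,0.8,0.05,0,0,0,0,0,0,0.05])

```text
clock: 19.52
position: [0.5495, -0.034, 0.1506]
ee_rot: [-0.0, 0.996, 0.089, 0.001]
contact_force: [0.6, 0.6, 0.6]
width: 0.0188
```

>>> drive_tool(targets=[0,0,0,0,0,0.8,0.05,0,0,0,0,0,0,0.05])

```text
clock: 19.77
position: [0.5496, -0.034, 0.1505]
ee_rot: [-0.0, 0.996, 0.089, 0.001]
contact_force: [-1.3, 0.2, 5.8]
width: 0.019
```

>>> drive_tool(targets=[0,0,0,0,0,1,0.05,0,0,0,0,0,0,0.05])

```text
clock: 20.02
position: [0.5497, -0.034, 0.1505]
ee_rot: [-0.0, 0.996, 0.089, 0.001]
contact_force: [-2.3, 1.9, 11.1]
width: 0.0187
```

>>> drive_tool(targets=[0,0,0,0,0,0.3,0.05,0,0,0,0,0,0,0.05,0,0,0,0,0,0,0.05,0,0,0,0,0,0,0.05,0,0,0,0,0,0,0.05])

```text
clock: 20.65
position: [0.5497, -0.034, 0.1505]
ee_rot: [0.0, 0.996, 0.089, 0.002]
contact_force: [-2.8, -0.1, 12.0]
width: 0.0185
```

>>> drive_tool(targets=[0,0,0,0,0,0,0.05,0,0,0,0,0,0,0.05,0,0,0,0,0,0,0.05])

```text
clock: 21.02
position: [0.5497, -0.034, 0.1505]
ee_rot: [-0.0, 0.996, 0.089, 0.002]
contact_force: [-3.3, 0.6, 12.4]
width: 0.0186
```

```bash
python3 - <<'E'
from h import *
s=get_state();print(s["clock"],s["position"],s["contact_force"])
im=get_image("scene");cv2.imwrite("pics/s5.png",cv2.resize(im[150:260,270:370],None,fx=6,fy=6,interpolation=cv2.INTER_CUBIC)[:,:,::-1])
E
```

```text
21.025 [ 0.54970912 -0.03397265  0.15048341] [-3.34480336  0.60378336 12.4108905 ]
```

View pics/s5.png

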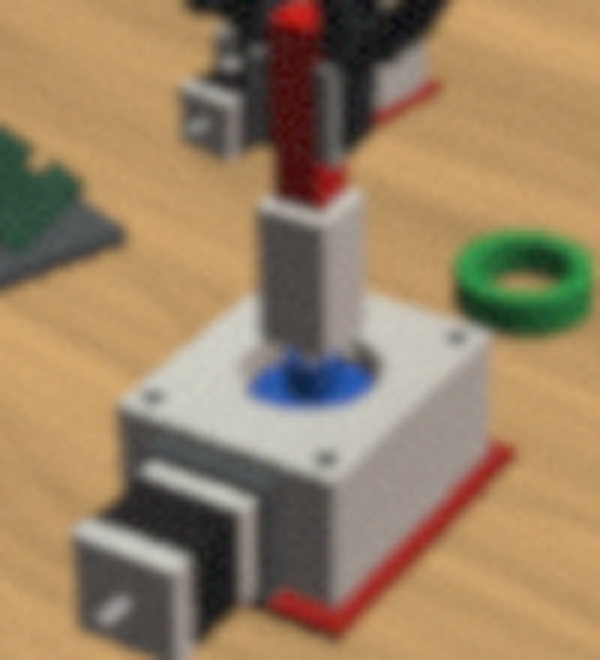

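>>> drive_tool(targets=[0,0,0,0,0,-4,0.05,0,0,0,0,0,-12,0.05,0,0,0,0,0,-26,0.05,0,0,0,0,0,-28,0.05,0,0,0,0,0,-10,0.05,0,0,0,0,0,0,0.05])

```text
clock: 21.82
position: [0.5495, -0.0341, 0.2284]
ee_rot: [-0.0, 0.996, 0.089, 0.001]
contact_force: [-0.0, -0.6, -1.9]
width: 0.019
```

```bash
python3 - <<'E'
from h import *
import pickle
s=get_state();print(s["clock"],s["position"],s["contact_force"])
im=get_image("wrist");cv2.imwrite("pics/w12.png",cv2.resize(im[140:345,240:400],None,fx=2.9,fy=2.9,interpolation=cv2.INTER_CUBIC)[:,:,::-1])
g=pickle.load(open("grasp.pkl","rb"));G=Rt(g);tgt=g["position"]-G[:,2]*.110
print(tgt);plan(tgt,G,n=7)
E
```

```text
21.825 [ 0.54948406 -0.03412119  0.22843946] [-1.72538712e-03 -6.16819091e-01 -1.90386363e+00]
[ 0.58208783 -0.27632295  0.19010166]
[0.7, -4.2, 2.8] [-1.5, 34.9, 5.3]
[0.7, -4.2, 2.8] [0.6, 35.0, 4.9]
[0.7, -4.2, 2.8] [2.7, 35.0, 4.4]
[0.7, -4.2, 2.8] [4.7, 34.9, 3.6]
[0.7, -4.2, 2.8] [6.6, 34.6, 2.8]
[0.7, -4.2, 2.8] [8.4, 34.3, 1.8]
[0.7, -4.2, 2.8] [10.2, 33.8, 0.7]
```

View pics/w12.png

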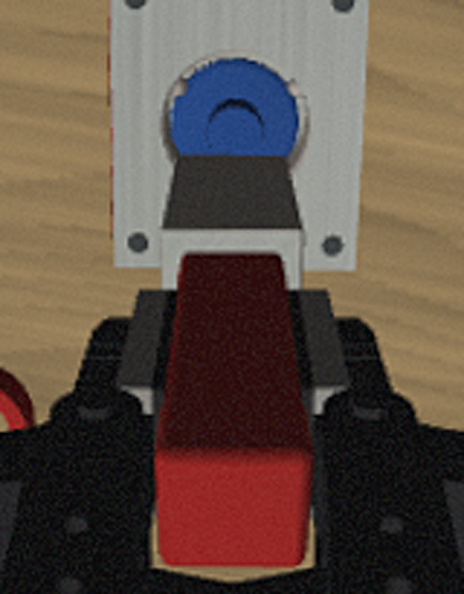

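>>> drive_tool(targets=[0.7,-4.2,2.8,-1.5,35,5,0.05,0.7,-4.2,2.8,0.5,35,5,0.05,0.7,-4.2,2.8,2.5,35,4.5,0.05,0.7,-4.2,2.8,4.5,35,3.5,0.05,0.7,-4.2,2.8,6.5,34.5,3,0.05,0.7,-4.2,2.8,8.5,34.5,2,0.05,0.7,-4.2,2.8,10,34,0.5,0.05,0,0,0,0,0,0,0.05,0,0,0,0,0,0,0.05,0,0,0,0,0,0,0.05])

```text
clock: 23.12
position: [0.5817, -0.2759, 0.1918]
ee_rot: [-0.02, 0.963, -0.082, -0.254]
contact_force: [0.5, -0.9, -1.8]
width: 0.0188
```

```bash
python3 - <<'E'
from h import *
import pickle
s=get_state();print(s["clock"],s["position"],s["contact_force"])
im=get_image("wrist");cv2.imwrite("pics/w13.png",im[:,:,::-1])
g=pickle.load(open("grasp.pkl","rb"));G=Rt(g)
plan(g["position"]-G[:,2]*.080,G,n=1)
E
```

```text
23.125 [ 0.58174    -0.27588083  0.19178896] [ 0.52501393 -0.92135363 -1.81152794]
[0.1, -0.5, 0.0] [1.1, 0.3, 31.6]
```

View pics/w13.png

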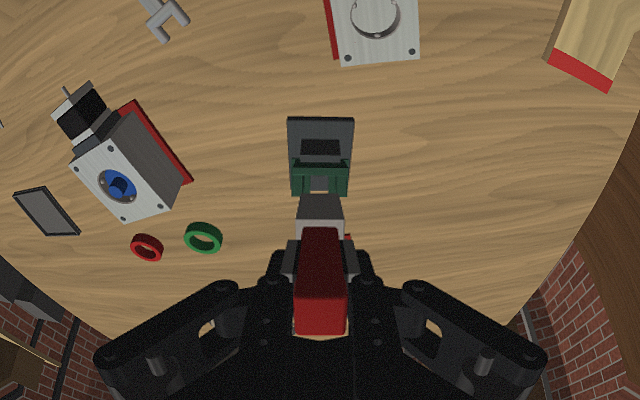

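>>> drive_tool(targets=[0.1,-0.5,0,0,0.3,20,0.05,0,0,0,0,0,30,0.05,0,0,0,0,0,14,0.05,0,0,0,0,0,0,0.05,0,0,0,0,0,0,0.05])

```text
clock: 23.8
position: [0.5512, -0.2722, 0.1369]
ee_rot: [-0.02, 0.962, -0.083, -0.258]
contact_force: [0.7, 1.1, -1.9]
width: 0.0189
```

```bash
python3 - <<'E'
from h import *
import pickle
s=get_state();print(s["clock"],s["position"],s["contact_force"])
g=pickle.load(open("grasp.pkl","rb"));G=Rt(g)
plan(g["position"],G,n=1)
E
```

```text
23.8 [ 0.55118794 -0.27217668  0.13691397] [ 0.678161    1.05602803 -1.88910869]
[0.0, -0.1, -0.1] [0.3, -1.0, 48.4]
```

>>> drive_tool(targets=[0,-0.1,0,-0.3,-1,12,0.05,0,0,0,0,0,16,0.05,0,0,0,0,0,12,0.05,0,0,0,0,0,4,0.05,0,0,0,0,0,0,0.05])

```text
clock: 24.42
position: [0.5284, -0.2674, 0.0978]
ee_rot: [-0.021, 0.962, -0.083, -0.26]
contact_force: [-0.7, -0.3, -1.8]
width: 0.0185
```

```bash
python3 - <<'E'
from h import *
import pickle
s=get_state();print(s["clock"],s["position"],s["contact_force"],s["moment"])
g=pickle.load(open("grasp.pkl","rb"));G=Rt(g)
plan(g["position"],G,n=1)
im=get_image("wrist");cv2.imwrite("pics/w14.png",cv2.resize(im[100:345,230:410],None,fx=2.4,fy=2.4,interpolation=cv2.INTER_CUBIC)[:,:,::-1])
E
```

```text
24.425 [ 0.52838006 -0.26737765  0.09780882] [-0.66428181 -0.28705735 -1.76290401] [-0.10514252 -0.47052432  0.00941324]
[-0.0, 0.2, -0.1] [1.0, -0.0, 2.8]
```

View pics/w14.png

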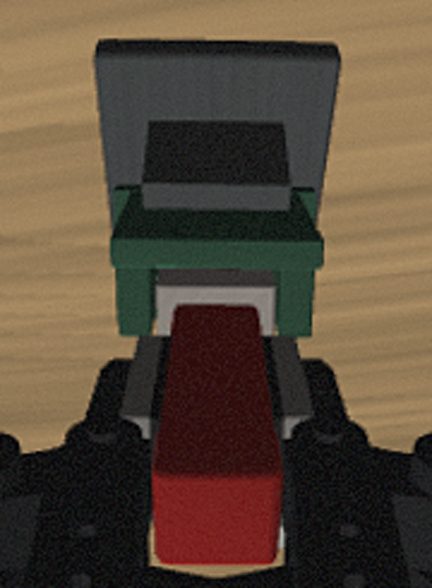

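The block is back between the green walls and about 3 mm above its seat.

>>> drive_tool(targets=[0,0.1,0,0.7,0,1.5,0.05,0,0,0,0,0,0.8,0.05,0,0,0,0,0,0,0.05])

```text
clock: 24.85
position: [0.5279, -0.2672, 0.0956]
ee_rot: [-0.021, 0.962, -0.083, -0.259]
contact_force: [0.2, 0.3, -2.7]
width: 0.0186
```

>>> drive_tool(targets=[0,0,0,0,0,0.8,0.05,0,0,0,0,0,0,0.05])

```text
clock: 25.1
position: [0.5276, -0.2672, 0.095]
ee_rot: [-0.021, 0.962, -0.083, -0.259]
contact_force: [0.6, 0.6, -1.0]
width: 0.0188
```

>>> drive_tool(targets=[0,0,0,0,0,0.8,0.05,0,0,0,0,0,0,0.05])

```text
clock: 25.35
position: [0.5276, -0.2672, 0.095]
ee_rot: [-0.021, 0.962, -0.083, -0.258]
contact_force: [2.7, -0.8, 3.5]
width: 0.0189
```

Seated, since the upward force is now rising. I release and retract along the axis.

>>> drive_tool(targets=[0,0,0,0,0,0,0.3,0,0,0,0,0,0,0.6,0,0,0,0,0,0,0.6,0,0,0,0,0,-1,0.6], grip_force=30)

```text
clock: 25.85
position: [0.5273, -0.2671, 0.0948]
ee_rot: [-0.021, 0.962, -0.083, -0.259]
contact_force: [0.5, 0.1, 0.1]
width: 0.0515
```

```bash
python3 - <<'E'
from h import *
s=get_state();print(s["clock"],s["position"],s["contact_force"],s["width"])
im=get_image("wrist");cv2.imwrite("pics/w15.png",im[:,:,::-1])
E
```

```text
25.85 [ 0.52729481 -0.26712543  0.09483778] [0.4908383  0.09008713 0.07409019] 0.05154173799499363
```

View pics/w15.png

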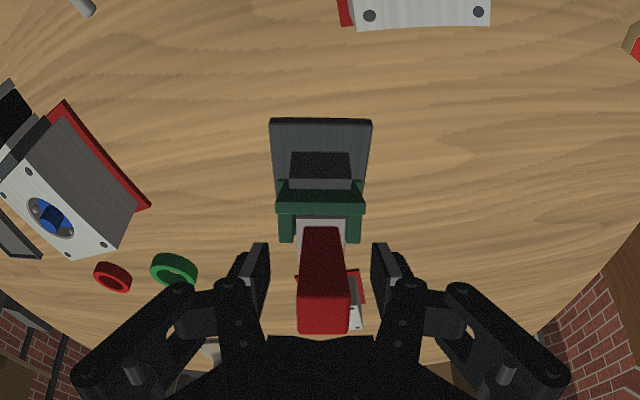

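The jaws are open around the handle at (322,290), with clearance on both sides. Retracting along the axis.

>>> drive_tool(targets=[0,0,0,0,0,-15,0.6,0,0,0,0,0,-30,0.6,0,0,0,0,0,-40,0.6,0,0,0,0,0,-50,0.6,0,0,0,0,0,-50,0.6,0,5,0,-20,0,-30,0.6,0,8,0,-30,0,-20,0.6,0,8,0,-30,0,-10,0.6,0,8,0,-20,0,0,0.6,0,0,0,0,0,0,0.6,0,0,0,0,0,0,0.6])

```text
clock: 27.28
position: [0.554, -0.2713, 0.3449]
ee_rot: [0.001, 0.996, -0.085, -0.009]
contact_force: [-0.6, 0.3, -0.4]
width: 0.0513
```

```bash
python3 - <<'E'
from h import *
s=get_state();print(s["clock"],s["position"],s["contact_force"],s["width"])
im=get_image("wrist");cv2.imwrite("pics/w16.png",im[:,:,::-1])
im2=get_image("scene");cv2.imwrite("pics/s6.png",cv2.resize(im2[100:300,180:440],None,fx=3,fy=3,interpolation=cv2.INTER_CUBIC)[:,:,::-1])
im3=get_image("top");cv2.imwrite("pics/t2.png",im3[:,:,::-1])
E
```

```text
27.275 [ 0.55399393 -0.27126563  0.34487185] [-0.60574552  0.26594049 -0.36620376] 0.0512942003160147
```

View pics/w16.png

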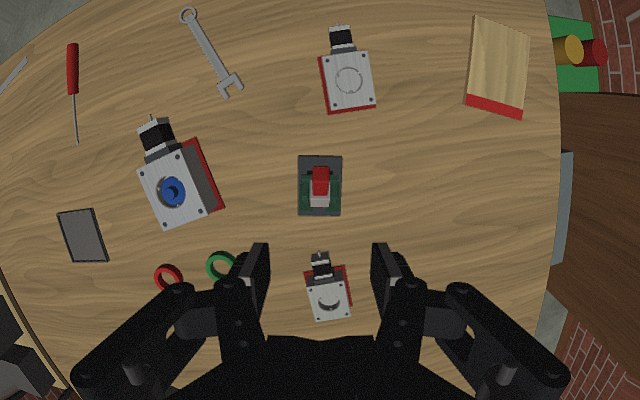

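View pics/s6.png

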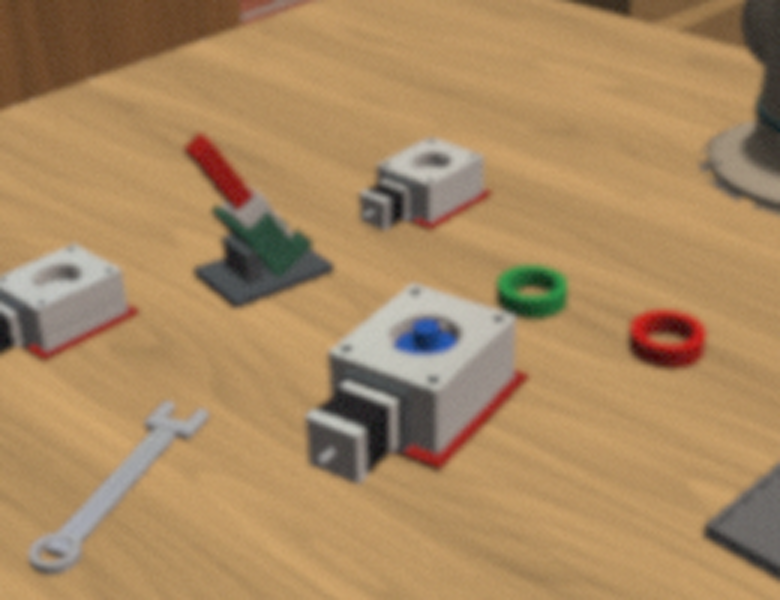

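The cap is deep in the recess at scene crop (427,335), the pusher leans in its rest at (240,200), and nothing else appears to have moved. One numeric check before handing in.

```bash
python3 - <<'E'
from h import *
a=cv2.imread("pics/top0.png");b=cv2.imread("pics/t2.png")
for im in (a,b):
    hsv=cv2.cvtColor(im,cv2.COLOR_BGR2HSV);H,S,V=[hsv[:,:,i].astype(int) for i in range(3)]
    for m in (((H<8)|(H>172))&(S>150),(H>45)&(H<90)&(S>90)):
        print([np.round(rect(x)[0],1).tolist() for x in blobs(m,80) if rect(x)[0][0]<500])
s=get_state(); im=get_image("wrist"); sc=get_image("scene")
th=np.linspace(0,2*np.pi,40); out=cv2.resize(sc[170:250,280:370],None,fx=8,fy=8,interpolation=cv2.INTER_CUBIC)
for z,c in ((.066,(0,255,0)),(.078,(255,0,0))):
    for u,v in proj("scene",np.c_[.5494+.01*np.cos(th),-.035+.01*np.sin(th),0*th+z]): cv2.circle(out,(int((u-280)*8+4),int((v-170)*8+4)),1,c,-1)
cv2.imwrite("pics/s7.png",out[:,:,::-1])
E
```

```text
[[242.7, 97.0], [418.4, 204.7], [322.2, 224.6], [280.5, 272.0]]
[[329.5, 267.0]]
[[242.8, 96.9], [418.7, 204.6], [322.6, 224.6], [280.5, 272.0]]
[[329.5, 267.0], [498.5, 270.5]]
```

View pics/s7.png

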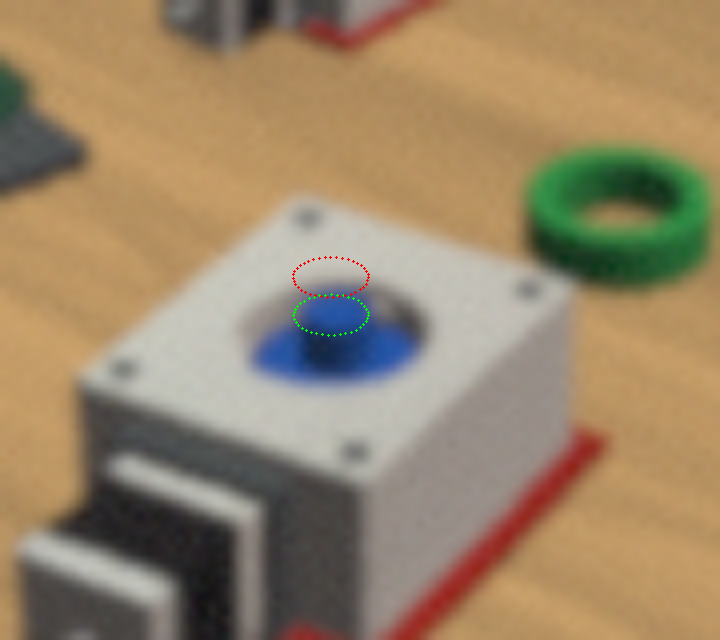

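The boss top matches the home height (green ring), so the cap is fully home. The pusher, tapes and screwdriver are within half a pixel of where they started.

```bash
python3 -c "
from rig import *
print(get_state()['clock']); print(sign_off())"
```

```text
27.525
the job is handed in; nothing more can be done
None
```

The cap is home on the recess floor and the pusher is back in its rest. I handed the job in at 27.5 s.

- **Placing:** I picked the cap by its boss from the tray and set it in the large housing's recess, boss up. I shifted it about 2 mm in the mouth after a close-up, then let go. A picture showed it centred on the balls.
- **Pressing:** I took the pusher from the rest, held it upright, and pressed straight down. The cap snapped in between two readings, so the peak snap force was not recorded. The tool then moved about 5 mm with no load before it met the floor.
- **Holding:** I held it there for about 1 s. The wrist read 11 to 12.4 N, which is roughly 13 to 14.5 N at the cap after adding the pusher's weight.
- **Returning:** I put the pusher back in the rest until it met the ledge, let go and backed off along its axis.

**Last checks:**
- In the scene picture the boss top lies at the home height, 6 mm above the housing's top face.
- The pusher, both tape rolls and the screwdriver are within half a pixel of their starting positions in the top view.
- The wrench was only checked by eye and looks unmoved.
- No check failed or disagreed.

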